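# Tighten the sample-jar clamp with the hex key

### The job

Take the hex key out of its wooden stand, feel for the hex socket hidden at the bottom of the clamp's round screw housing, seat the key in it and turn the screw clockwise, taking a fresh grasp for each quarter turn as needed, until it comes to its stop so that the sample jar is locked in the clamp. Then put the key back upright in its stand, fully home on its collar, and leave the other goods standing where they are.

Things in the scene. Friction and masses are not known exactly. Their poses are not given: they have to be found in the camera images.
- hex_key: Hex key 176 mm long, 0.22 to 0.36 kg, upright in its stand at the start. Origin at the centre of its tip, z up to the grip. z 0 to 100 mm: steel hexagonal shaft, 24 mm across flats, 27.7 across corners, two corners on the key's x axis, the lowest 4 mm tapered to 21.6 across corners. z 100 to 106: round collar 48 mm in diameter. z 106 to 176: square wooden grip.
- key_tip (a point): Centre of the tip of the hex key (same point as the origin of hex_key).
- key_grip (a point): Centre of the key's dark wooden grip, 141 mm above the tip; the grip is 34 x 34 mm and 70 mm tall, its faces square to the key's x and y, so it can be grasped anew at every quarter turn.
- key_stand: Fixed light wooden tube, 51 mm in diameter and 149 mm tall, origin at the centre of its underside, open at the top, with a round vertical hole about 34 mm in diameter. The key hangs in it by its collar: underside of the collar at 149 mm, key tip 49 mm above the table. To the right (y under -0.22) a fixed wooden crate rises to about 235 mm: grasp the key with the fingers fore and aft.
- jar_clamp: Fixed display clamp on a wooden foot 62 mm wide and 187 mm long, long side along its y, z up. Origin on the table under the nominal screw axis, 31 mm from its round -y end. A sample jar (60 mm diameter, top at 124 mm) is fixed at y = 105 mm between a cheek (top 72 mm) and a jaw (top 66 mm) that the screw drives. The round screw housing stands at y = 0.
- screw_mark (a point): Nominal centre of the housing's mouth, 82 mm above the table. The real housing is mounted up to 5 mm off this point in each horizontal direction along the clamp's x and y (not measured). It is a fixed steel cylinder 53 mm in diameter, its top 82 mm above the table, with a round bore about 43 mm in diameter and 15 mm deep, which leads down to the socket.
- socket_mark (a point): Nominal centre of the bore's floor, 67 mm above the table, off by the same amount. In it, concentric with the bore, is the screw's hex socket, 26 mm across flats, 14 mm deep (floor at 53 mm). How the hexagon lies at the start is unknown (any angle). A tip at 82 mm stands on the rim, at 64 to 67 on the bore's floor, below 62 in the socket. Key and socket have about 10 degrees of play either way.
- approach_mark (a point): A fixed point in clear air above the work, over which to come in. Take care on the way: a square roof post stands on the robot's left at every height (x 0.161 to 0.259, y 0.111 to 0.209 m, world), left of it a rack shelf (x -0.02 to 0.34, y over 0.24, z 0.59 to 0.62). The arm's links must pass right of the post: lean the arm back before swinging it in.
- clamp_screw (a joint): Angle of the clamp screw in rad; grows as it is turned clockwise seen from above. 0 to 0.25 at the start; hard stop at 4.40 (clamped), about three quarters of a turn away. Stiff: it takes about 0.3 N m and stays where it is left. The value tells how far it has turned, not how the hexagon lies.
- berry_jar: Bystander: loose screw-lid jar with a dark label, 70 mm in diameter, 86 mm tall; origin at the centre of its underside.
- syrup_bottle_a: Bystander: loose dark bottle with a white cap, 56 mm in diameter, 193 mm tall; origin at the centre of its underside.
- syrup_bottle_b: Bystander: another loose dark bottle like it, 56 mm in diameter, 193 mm tall; origin at the centre of its underside.

How it is judged:
By the outcome, as a careful person would: the job done as asked, in the order asked, and still so for the second after the job is handed in, with the robot touching nothing.
It also fails if it takes over 72 s, if anything falls off the work surface, if the arm or the gripper's body presses on something with over 40 N, if the wrist force passes 120 N, or if a joint passes its speed limit or range.

### The arm

A 6-joint arm with a two-finger parallel gripper is mounted at the origin on a cart in front of the work surface, level with it; the furniture and walls round the work are solid. World frame = base frame: x ahead of the robot, y to its left, z up, the work surface at z = 0. Lengths are in m, angles in rad, forces in N, time in s.
With the tool pointing down it reaches from about 0.4 to 0.825 m from the base axis. Payload 7 kg.
Tool frame: the origin (TCP) lies midway between the tips of the shut fingers; the grasp point (between the pads) lies 19 mm behind it (manip.grip_point_offset is the distance from the TCP to the grasp point, in m); z points along the fingers, x is the direction in which the jaws open and shut, and the axes are right-handed (so a half turn about z gives the same grasp; the last joint's range is limited). The gripper opens to 85 mm and grips with 20 to 120 N. Pads are 22 mm wide; open, the fingers measure 114 mm over their backs; the gripper's body (76 mm by 85 mm) begins 54 mm behind the grasp point. The pads swing forward as they close: fully open they stand 13 mm farther back than shut.
Start: joints at [-1.024, 0.359, 0.012, 0, -1.224, -0.288], TCP at [0.173, -0.653, 0.192] pointing down, gripper open.
Joint ranges: [-3.07, 3.07], [-1.43, 2.12], [-1.02, 1.25], [-3.03, 1.67], [-3.05, -0], [-3.03, 3.03]. Speed limits (rad/s): [2.39, 2.39, 3.01, 3.14, 3.14, 3.14].

### API

Orientations are given as a unit quaternion [x, y, z, w].
In Python, from plant import manip, cams, regions_of gives the robot as it stands.
- The arm moves only by the tool apply_moves, never from a script. Its argument "commands" is a list of rows, each a list of 3 entries, a list of its own where there are three numbers: the shift along the tool's x, y, z in m, then the turn, a rotation vector about the tool's x, y, z in rad, then the opening, from 0 (shut) to 1 (fully open). A call has 1 to 10 rows; each row shifts and turns the pose as measured when the row begins, along the tool's axes as they then stand; what a row does not reach is not made up. A row lasts 1/10 s, in which the tool goes at most 50 mm and 8.59 degrees, less where a joint would pass 70% of its speed; a pose out of reach is approached as far as the arm can. A call with a gripper value outside its range is refused whole. The fingers move at their own pace and stop on an object; "force" is the grip in N (left out, the last holds). Time passes only in rows, so rows that do not move let the fingers close. It gives the time, the measured TCP pose, the force and the opening at its end, in the units of the state.
- manip.observe(): the state, without advancing time (a new reading comes with each control period).
- cams.get_image(name): name is "scene" or "top" or "wrist"; returns the picture (400x640x3 uint8, blue, green, red); there is no depth.
- cams.calibration(name): a dict with "camera_matrix" (3x3 intrinsics, pixels), "rvec" (rotation vector, rad) and "tvec" (3), from world to camera coordinates, as OpenCV has them. Camera axes: x right, y down, z forward; pixel columns grow to the right and rows downward; lengths in m; the calibration is good to about 2 mm. The wrist camera is an equidistant fisheye: a pixel r from the principal point sees the ray r / f radians off the axis. A picture is of the moment at which its call begins: read the wrist's pose just before it. calibration takes no time and is no camera call; for the wrist camera it gives the pose at the moment of the call.
- manip.close_job(): hands the job in, once; it reports no verdict.
Trained networks look in the newest picture that a camera, given by its name, has taken for a name from the list of things; names that differ only in an ending like _2 or _b are one class to them, and where a whole thing is asked for, a point or a joint stands for the part that bears it (a point fixed in the world has none). Each returns a list of dicts, best first, with "conf" (0 to 1); they miss things now and then, are a little off and sometimes report something else, mostly with a low value. They report only what shows in the picture. A call takes as long as a camera call.
- regions_of(camera, thing): "region" (400x640 bool, what is visible of it) and "rect" ([centre column, centre row, width, height] in pixels, round what is visible of it).
The state is a dict: "time_s": time; "joint_positions": joint angles; "qvel": joint speeds; "tau": joint torques, N m; "tcp_pos": TCP position; "eef_rot": TCP orientation; "wrist_force": force on the tool from outside, world axes, zero at the start; "wrist_torque": the same for the moment, N m; "finger_gap": finger opening in m.
Only numpy, scipy, OpenCV 4.12 (cv2) and the standard library are available. Lean on these libraries where they do the work, as an engineer would, in place of code of your own. Each camera call takes 0.05 s, during which the arm holds its last target.

## Working session

There is one attempt and no reset: what is moved stays moved. The work goes in short steps, Python scripts to look and compute and a tool call to move; the robot and the scene stay as the last step left them, time stands still between calls to the robot, and variables do not carry over. Pictures are saved under pics/ and viewed, and the job is handed in when it is done.

Besides the shell and the picture viewer there is one more tool, called after "Call:" as name(argument=value, ...), one argument or row to a line, values as JSON. apply_moves: Moves the arm, as the interface text tells. Its arguments: {"type":"object","properties":{"commands":{"type":"array","items":{"type":"array"}},"force":{"type":"number"}},"required":["commands"]}

```bash
ls; mkdir -p pics; python3 - <<'E'
from plant import manip,cams,regions_of
import cv2
s=manip.observe()
for k,v in s.items(): print(k,v)
print([a for a in dir(manip) if a[0]!='_'],manip.grip_point_offset)
for n in('scene','top','wrist'):
    cv2.imwrite(f'pics/a_{n}.png',cams.get_image(n)); print(n,cams.calibration(n))
E
```

```text
pics
time_s 0.0
joint_positions [-1.02389795e+00  3.59376923e-01  1.10551374e-02 -3.63994789e-04
 -1.22409138e+00 -2.88077254e-01]
qvel [-0.00037603 -0.00047755  0.00166892  0.00195736 -0.00039997 -0.00035988]
tau [-1.17101640e-04 -5.83322346e+01  2.93415034e+01  6.93693817e+00
 -6.13004682e-03  1.99122758e-05]
tcp_pos [ 0.17257823 -0.65199719  0.19096606]
eef_rot [ 6.09991067e-01  7.92407859e-01  4.50428458e-04 -6.92775800e-04]
wrist_force [ 0.38311111  0.13229278 -0.76510095]
wrist_torque [-0.01103784 -0.04192453  0.03442632]
finger_gap 0.08563157071508758
['MotionError', 'close_job', 'grip_point_offset', 'observe'] 0.0187
scene {'camera_matrix': array([[457.76534602,   0.        , 317.74110781],
       [  0.        , 457.76534602, 195.36512993],
       [  0.        ,   0.        ,   1.        ]]), 'rvec': array([ 1.87661243,  1.9944306 , -0.54335011]), 'tvec': array([ 0.08921999, -0.40856395,  1.57492515])}
top {'camera_matrix': array([[432.86047485,   0.        , 331.79107211],
       [  0.        , 432.86047485, 203.45166542],
       [  0.        ,   0.        ,   1.        ]]), 'rvec': array([ 2.17553271, -2.04346875,  0.20654873]), 'tvec': array([-0.08922261,  0.63132904,  0.97025795])}
wrist {'camera_matrix': array([[309.70691629,   0.        , 325.10600696],
       [  0.        , 309.70691629, 197.4593803 ],
       [  0.        ,   0.        ,   1.        ]]), 'rvec': array([-1.7862846 , -2.3203532 , -0.36888647]), 'tvec': array([ 0.67266707, -0.03991863,  0.37945497])}
```

View pics/a_scene.png

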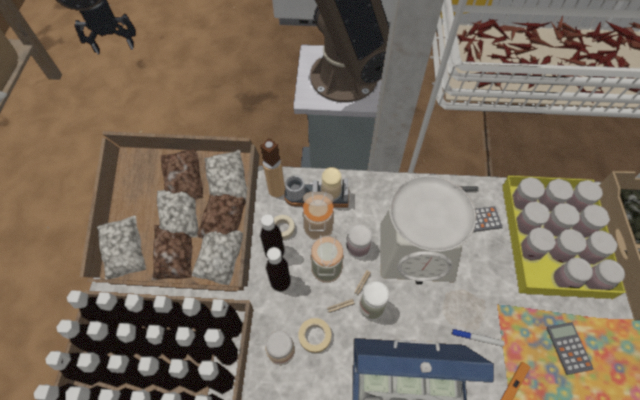

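View pics/a_top.png

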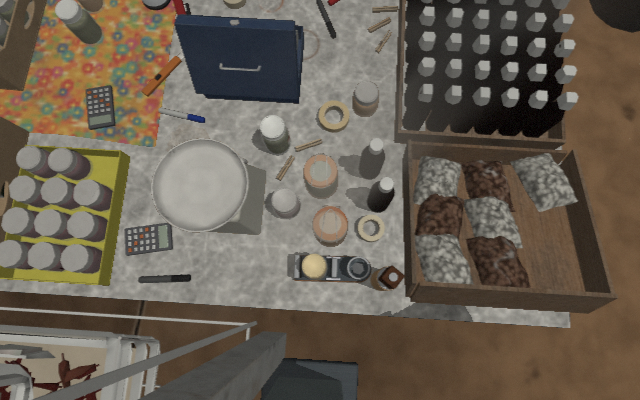

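View pics/a_wrist.png

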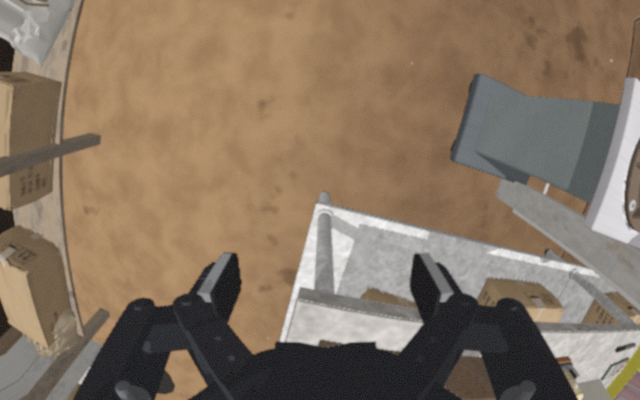

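The scene view has the key at about (268,165), the clamp housing at (295,187) and its jar at (332,182). The top view has the key at (388,277), the housing at (357,268) and the jar at (314,265). Next I'll measure them.

```bash
cat > h.py <<'E'
import numpy as np, cv2
from plant import manip,cams,regions_of
from scipy.spatial.transform import Rotation as R
def cal(n):
    c=cams.calibration(n); return c['camera_matrix'],cv2.Rodrigues(c['rvec'])[0],np.array(c['tvec']).ravel()
def ray(n,u,v,c=None):
    K,Rm,t=c or cal(n)
    x=np.array([(u-K[0,2])/K[0,0],(v-K[1,2])/K[1,1]])
    if n=='wrist':
        th=np.hypot(*x); d=np.array([*(x/max(th,1e-9)*np.sin(th)),np.cos(th)])
    else: d=np.array([*x,1.])
    return -Rm.T@t, Rm.T@(d/np.linalg.norm(d))
def onz(n,u,v,z,c=None):
    o,d=ray(n,u,v,c); return o+d*(z-o[2])/d[2]
def proj(n,P,c=None):
    K,Rm,t=c or cal(n); p=np.atleast_2d(P)@Rm.T+t
    if n=='wrist':
        r=np.hypot(p[:,0],p[:,1]); th=np.arctan2(r,p[:,2]); q=p[:,:2]/np.maximum(r,1e-9)[:,None]*th[:,None]
    else: q=p[:,:2]/p[:,2:]
    return np.c_[q[:,0]*K[0,0]+K[0,2],q[:,1]*K[1,1]+K[1,2]]
E
python3 - <<'E'
from h import *
for n in('scene','top'):
    img=cams.get_image(n); 
    for th in ('hex_key','key_grip','key_stand','jar_clamp','berry_jar','syrup_bottle_a'):
        for r in regions_of(n,th)[:3]: print(n,th,round(r['conf'],2),np.round(r['rect'],1),r['region'].sum())
    x0,y0=(220,110) if n=='scene' else (270,200)
    cv2.imwrite(f'pics/b_{n}.png',cv2.resize(img[y0:y0+120,x0:x0+160],None,fx=5,fy=5,interpolation=cv2.INTER_CUBIC))
E
```

```text
scene hex_key 0.71 [270.9 153.8  17.5  33.2] 451
scene key_grip 0.97 [270.4 156.2  21.5  33.9] 521
scene key_stand 0.93 [274.2 180.3  25.   35.8] 545
scene jar_clamp 0.97 [316.  188.2  63.6  37.2] 1086
scene berry_jar 0.7 [358.6 242.4  25.9  28.6] 699
scene berry_jar 0.38 [318.6 188.3  64.9  43.4] 1193
scene berry_jar 0.27 [273.9 178.3  20.7  38.6] 499
scene syrup_bottle_a 0.95 [277.9 270.6  25.5  41.7] 805
scene syrup_bottle_a 0.93 [274.6 234.6  25.9  42.8] 666
scene syrup_bottle_a 0.75 [316.6 187.7  68.9  40.3] 1173
top hex_key 0.78 [389.1 277.1  29.6  20.6] 491
top key_grip 0.73 [389.9 278.4  22.7  24.9] 470
top key_stand 0.59 [375.7 283.1  13.   20.4] 122
top jar_clamp 0.84 [324.6 266.8  63.7  27.4] 1437
top berry_jar 0.67 [284.2 204.4  30.6  31.6] 704
top berry_jar 0.31 [332.2 268.3  74.7  26.8] 1507
top syrup_bottle_a 0.86 [373.  157.8  27.4  39. ] 723
top syrup_bottle_a 0.6 [378.6 195.1  32.1  36.8] 715
```

View pics/b_scene.png

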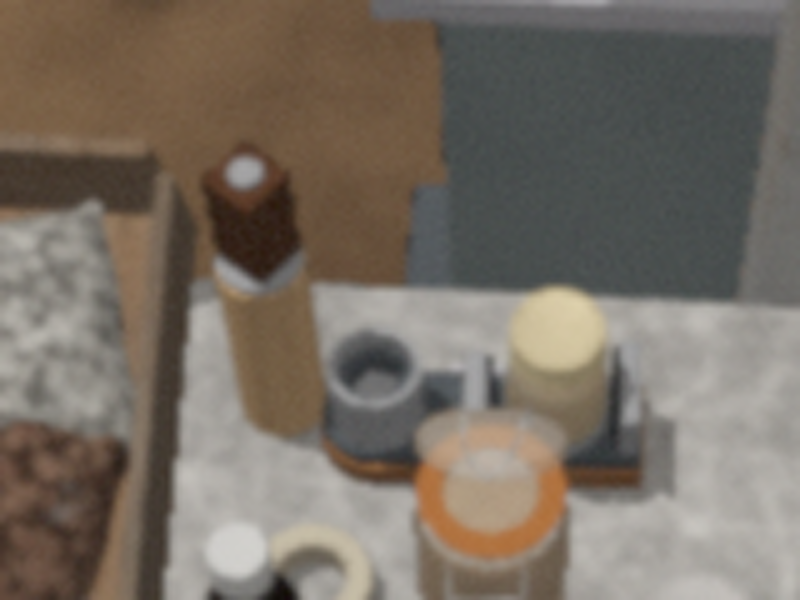

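View pics/b_top.png

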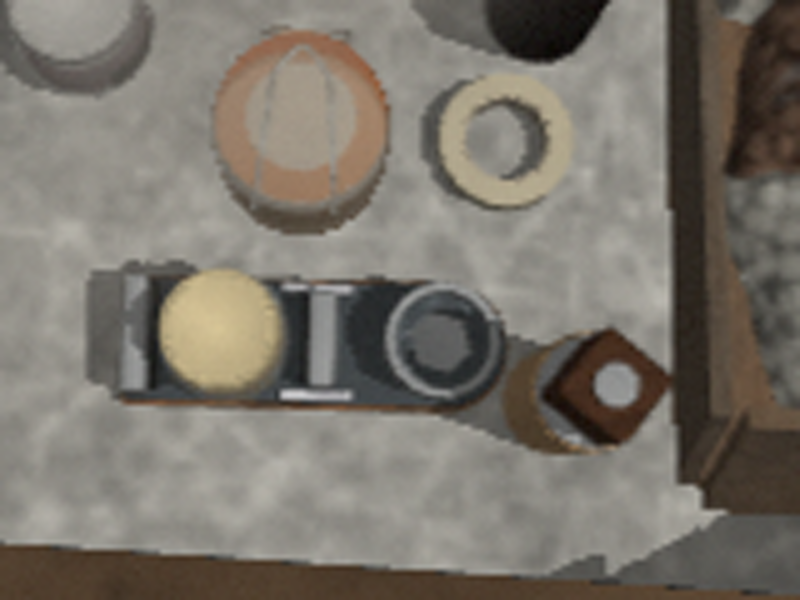

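```bash
python3 - <<'E'
from h import *
def t(u,v,z): return onz('top',270+u/5,200+v/5,z)
def s(u,v,z): return onz('scene',220+u/5,110+v/5,z)
print('key top', t(617,384,.225), s(245,172,.225))
for p in[(612,327),(672,381),(613,445),(543,392)]: print(' corner',t(*p,.225))
for p in[(245,143),(293,178),(253,200),(203,180)]: print(' corner s',s(*p,.225))
print('housing outer', t(445,341,.082), s(375,372,.082))
print('bore floor top', t(440,341,.067))
print('jar top', t(222,330,.124), s(558,330,.124))
for nm,u,v,z in (('b',373,157,0),('b',378,195,0)): pass
print('crate edge top', t(672,300,.235),t(690,480,.235))
print('bottle caps', onz('scene',267,221,.193),onz('scene',274,256,.193))
E
```

```text
key top [ 0.46482878 -0.18056979  0.225     ] [ 0.4643642  -0.18128068  0.225     ]
 corner [ 0.48667028 -0.17787339  0.225     ]
 corner [ 0.46731844 -0.20185959  0.225     ]
 corner [ 0.44148093 -0.17981901  0.225     ]
 corner [ 0.45996378 -0.15200261  0.225     ]
 corner s [ 0.4462434  -0.18340103  0.225     ]
 corner s [ 0.46670539 -0.15666245  0.225     ]
 corner s [ 0.48136506 -0.17525712  0.225     ]
 corner s [ 0.47051438 -0.20186005  0.225     ]
housing outer [ 0.48559265 -0.12114331  0.082     ] [ 0.49195849 -0.12040023  0.082     ]
bore floor top [ 0.48633092 -0.11968523  0.067     ]
jar top [ 0.48177249 -0.02129047  0.124     ] [ 0.48542424 -0.0203393   0.124     ]
crate edge top [ 0.49778522 -0.19935743  0.235     ] [ 0.43008148 -0.20816223  0.235     ]
bottle caps [ 0.66396133 -0.165946    0.193     ] [ 0.75139252 -0.13953584  0.193     ]
```

```bash
cat >> h.py <<'E'
def st(): return manip.observe()
def yaw(s): 
    x=R.from_quat(s['eef_rot']).as_matrix()[:,0]; return np.degrees(np.arctan2(x[1],x[0]))
def delta(p,yawdeg=None,s=None):
    s=s or st(); M=R.from_quat(s['eef_rot'])
    d=M.inv().apply(np.array(p)-s['tcp_pos'])
    y=yaw(s) if yawdeg is None else yawdeg
    a=np.radians(y); T=R.from_matrix(np.array([[np.cos(a),np.sin(a),0],[np.sin(a),-np.cos(a),0],[0,0,-1]]))
    rv=(M.inv()*T).as_rotvec()
    print('shift mm',np.round(d*1e3,1),'rotvec',np.round(rv,4)); return d,rv
def show(s=None):
    s=s or st(); print('t',round(s['time_s'],2),'p',np.round(s['tcp_pos']*1e3,1),'yaw',round(yaw(s),1),'tilt',np.round(R.from_quat(s['eef_rot']).as_matrix()[:2,2],4),'q',np.round(s['joint_positions'],2),'F',np.round(s['wrist_force'],1),'T',np.round(s['wrist_torque'],2),'gap',round(s['finger_gap']*1e3,1))
E
python3 - <<'E'
from h import *
show(); K,Rm,t=cal('wrist'); c=-Rm.T@t; s=st(); M=R.from_quat(s['eef_rot'])
print('cam in tool',M.inv().apply(c-s['tcp_pos']), 'cam axis in tool',M.inv().apply(Rm[2]))
delta([.173,-.653,.42]); delta([.44,-.16,.42])
E
```

```text
t 0.85 p [ 172.7 -652.5  191.9] yaw 104.8 tilt [-0. -0.] q [-1.02  0.36  0.01  0.   -1.22 -0.29] F [-0.5 -0.3  0.5] T [0.05 0.02 0.03] gap 85.3
cam in tool [ 0.00164938 -0.0792839  -0.18113536] cam axis in tool [9.83807321e-05 3.09300646e-01 9.50964300e-01]
shift mm [-6.000e-01  2.000e-01 -2.281e+02] rotvec [-0.  0. -0.]
shift mm [ 407.7  384.4 -228.1] rotvec [-0.  0. -0.]
```

Call:
apply_moves(
  commands=[
    [[0,0,-0.045],[0,0,0],1],
    [[0,0,-0.045],[0,0,0],1],
    [[0,0,-0.045],[0,0,0],1],
    [[0,0,-0.045],[0,0,0],1],
    [[0,0,-0.045],[0,0,0],1],
  ],
)

```text
time_s: 1.35
tcp_pos: [0.1716, -0.6495, 0.4158]
eef_rot: [0.61, 0.792, 0.004, -0.007]
wrist_force: [0.6, -0.6, -0.1]
finger_gap: 0.0854
```

```bash
python3 - <<'E'
from h import *
show(); delta([.44,-.16,.42])
E
```

```text
t 1.35 p [ 171.6 -649.5  415.8] yaw 104.8 tilt [-0.006   0.0145] q [-1.02  0.32  0.45 -0.   -1.72 -0.29] F [ 0.6 -0.6 -0.1] T [-0.23 -0.11 -0.  ] gap 85.4
shift mm [404.7 384.5   1.3] rotvec [-0.0021 -0.0156  0.    ]
```

Call:
apply_moves(
  commands=[
    [[0.034,0.032,0],[-0.002,-0.0156,0],1],
    [[0.034,0.032,0],[0,0,0],1],
    [[0.034,0.032,0],[0,0,0],1],
    [[0.034,0.032,0],[0,0,0],1],
    [[0.034,0.032,0],[0,0,0],1],
    [[0.034,0.032,0],[0,0,0],1],
    [[0.034,0.032,0],[0,0,0],1],
    [[0.034,0.032,0],[0,0,0],1],
    [[0.034,0.032,0],[0,0,0],1],
    [[0.034,0.032,0],[0,0,0],1],
  ],
)

```text
time_s: 2.35
tcp_pos: [0.4008, -0.2341, 0.4219]
eef_rot: [0.614, 0.789, -0.002, 0.009]
wrist_force: [1.5, -0.7, 0.0]
finger_gap: 0.0856
```

```bash
python3 - <<'E'
from h import *
show(); delta([.42,-.15,.40])
E
```

```text
t 2.35 p [ 400.8 -234.1  421.9] yaw 104.2 tilt [ 0.0112 -0.0147] q [-0.09 -0.08 -0.01  0.01 -1.63 -1.23] F [ 1.5 -0.7  0. ] T [-0.02 -0.12  0.04] gap 85.6
shift mm [77.2 39.2 20.8] rotvec [0.0072 0.017  0.0001]
```

Call:
apply_moves(
  commands=[
    [[0.025,0.013,0.007],[0.007,0.017,0],1],
    [[0.026,0.013,0.007],[0,0,0],1],
    [[0.026,0.013,0.006],[0,0,0],1],
    [[0,0,0],[0,0,0],1],
  ],
)

```text
time_s: 2.75
tcp_pos: [0.4215, -0.1418, 0.4014]
eef_rot: [0.612, 0.791, 0.001, 0.0]
wrist_force: [-0.9, -0.7, 0.2]
finger_gap: 0.0856
```

```bash
python3 - <<'E'
from h import *
show()
np.save('wc0.npy',np.array([*cams.calibration('wrist')['rvec'],*cams.calibration('wrist')['tvec']]))
for n in('scene','wrist','top'): cv2.imwrite(f'pics/c_{n}.png',cams.get_image(n))
E
```

```text
t 2.75 p [ 421.5 -141.8  401.4] yaw 104.6 tilt [0.0022 0.0015] q [ 0.12 -0.1  -0.07 -0.   -1.61 -1.44] F [-0.9 -0.7  0.2] T [-0.    0.11  0.03] gap 85.6
```

View pics/c_scene.png

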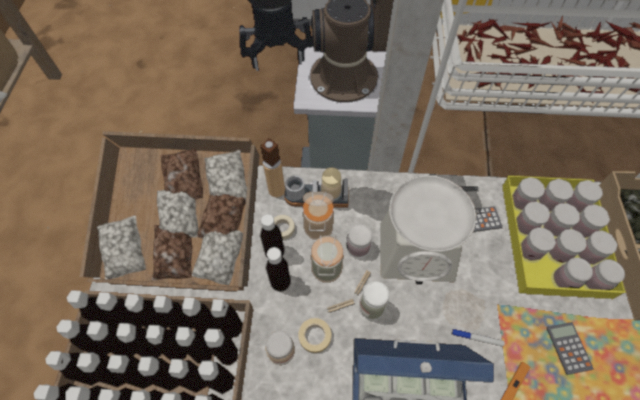

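View pics/c_wrist.png

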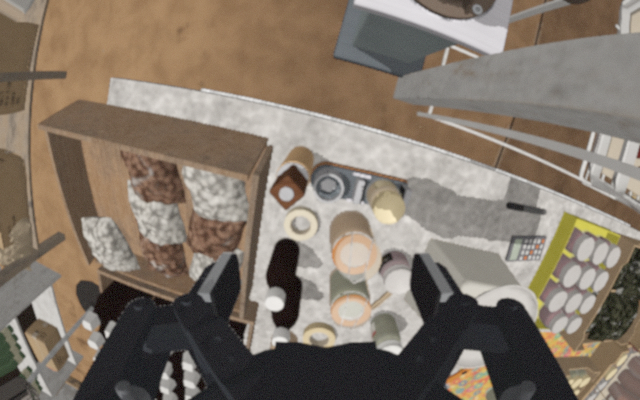

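View pics/c_top.png

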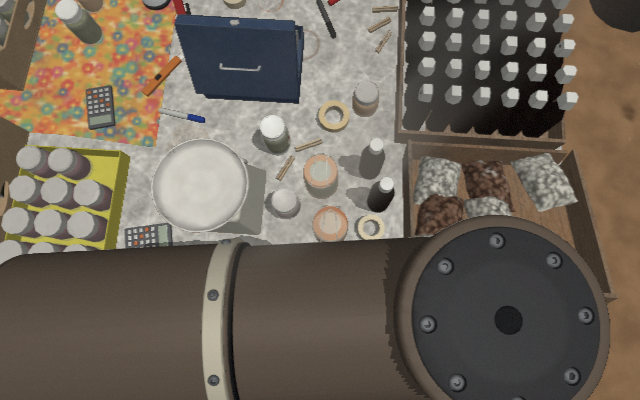

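The top view is mostly blocked by the elbow. The wrist view shows the key at (288,188), the housing at (330,183) and the clamp jar at (386,203). I'll zoom in on that.

```bash
python3 - <<'E'
from h import *
img=cv2.imread('pics/c_wrist.png')
cv2.imwrite('pics/d.png',cv2.resize(img[140:240,255:365],None,fx=7,fy=6.0 if 0 else 6,interpolation=cv2.INTER_CUBIC) if 0 else cv2.resize(img[150:225,260:360],None,fx=8,fy=8,interpolation=cv2.INTER_CUBIC))
E
```

```text
(no output)
```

View pics/d.png

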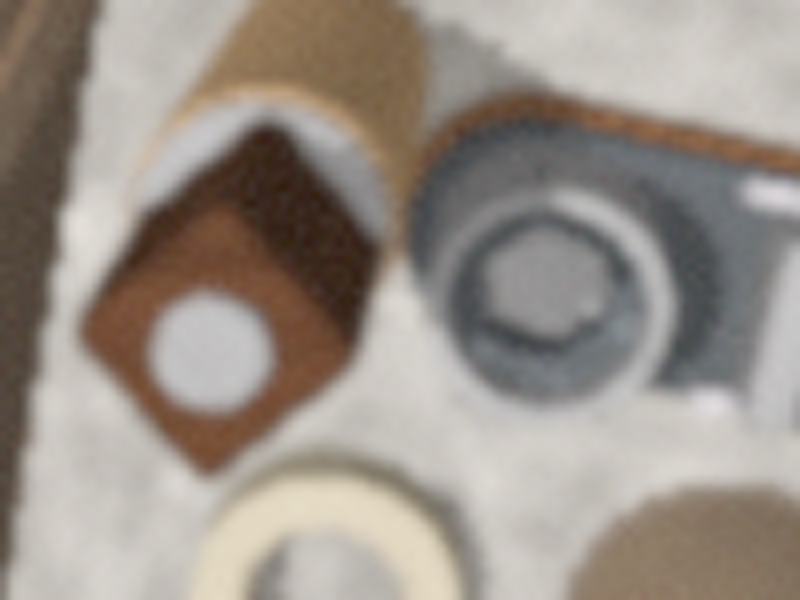

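```bash
cat > fit.py <<'E'
from h import *
a=np.load('wc0.npy'); K=cams.calibration('wrist')['camera_matrix']
c=(K,cv2.Rodrigues(a[:3])[0],a[3:])
P=lambda u,v,z: onz('wrist',260+(u+.5)/8-.5,150+(v+.5)/8-.5,z,c)
if __name__=='__main__':
    print('key top c',P(211,351,.225)); C=[P(*p,.225) for p in((83,335),(228,205),(352,350),(209,473))]
    print('mean',np.mean(C,0))
    for i in range(4):
        d=C[(i+1)%4]-C[i]; print('edge',np.degrees(np.arctan2(d[1],d[0])),np.linalg.norm(d)*1e3)
    cen=P(556,297,.082); print('rim c',cen, [np.linalg.norm(P(u,v,.082)-cen)*1e3 for u,v in((437,297),(675,297),(556,185),(556,408))])
    H=[P(*p,.067) for p in((485,290),(540,222),(608,243),(618,300),(550,347),(487,320))]
    print(np.mean(H,0)); print([np.round(np.degrees(np.arctan2(*(h-cen)[1::-1])),0) for h in H],[np.round(np.linalg.norm((h-cen)[:2])*1e3,1) for h in H])
E
python3 fit.py
```

```text
key top c [ 0.46434203 -0.17793561  0.225     ]
mean [ 0.4626765  -0.17730096  0.225     ]
edge 145.9042299542604 30.679611295364268
edge 53.2272602480924 29.054948580424863
edge -34.0928684088935 30.129493428323016
edge -125.68818878079442 29.035981278601458
rim c [ 0.48255618 -0.11697329  0.082     ] [np.float64(25.02291219705037), np.float64(25.055652545591478), np.float64(24.21936630898076), np.float64(24.63791714438493)]
[ 0.48501498 -0.11791987  0.067     ]
[np.float64(-65.0), np.float64(-151.0), np.float64(139.0), np.float64(84.0), np.float64(11.0), np.float64(-42.0)] [np.float64(15.4), np.float64(12.8), np.float64(13.8), np.float64(14.5), np.float64(15.7), np.float64(17.6)]
```

The wrist crop (8x) shows the grip top's corners at (83,335), (228,205), (352,350) and (209,473). The housing rim centre is at (556,297), and the hex is visible inside it. The grip faces sit at about -35°/55°. I'll rotate the tool to about -35° so joint 6 has room for the clockwise turn.

Call:
apply_moves(
  commands=[
    [[0,0,0],[0,0,-0.149],0.65],
    [[0,0,0],[0,0,-0.149],0.65],
    [[0,0,0],[0,0,-0.149],0.65],
    [[0,0,0],[0,0,-0.149],0.65],
    [[0,0,0],[0,0,-0.149],0.65],
    [[0,0,0],[0,0,-0.149],0.65],
    [[0,0,0],[0,0,-0.149],0.65],
    [[0,0,0],[0,0,-0.149],0.65],
    [[0,0,0],[0,0,-0.149],0.65],
    [[0,0,0],[0,0,-0.149],0.65],
  ],
)

```text
time_s: 3.9
tcp_pos: [0.4194, -0.1552, 0.4057]
eef_rot: [-0.092, 0.996, -0.001, 0.004]
wrist_force: [0.3, 0.5, 0.2]
finger_gap: 0.0552
```

Call:
apply_moves(
  commands=[
    [[0,0,0],[0,0,-0.149],0.65],
    [[0,0,0],[0,0,-0.149],0.65],
    [[0,0,0],[0,0,-0.149],0.65],
    [[0,0,0],[0,0,-0.149],0.65],
    [[0,0,0],[0,0,-0.149],0.65],
    [[0,0,0],[0,0,-0.149],0.65],
    [[0,0,0],[0,0,-0.149],0.65],
    [[0,0,0],[0,0,-0.149],0.65],
    [[0,0,0],[0,0,-0.149],0.65],
    [[0,0,0],[0,0,-0.149],0.65],
  ],
)

```text
time_s: 4.9
tcp_pos: [0.4169, -0.1671, 0.4088]
eef_rot: [0.746, -0.666, 0.005, -0.002]
wrist_force: [-0.3, 0.1, -0.0]
finger_gap: 0.0555
```

```bash
python3 - <<'E'
from h import *
show(); delta([.4645,-.180,.33],-35.2)
E
```

```text
t 4.9 p [ 416.9 -167.1  408.8] yaw -83.5 tilt [ 0.0113 -0.0037] q [ 0.06 -0.1  -0.05  0.   -1.61  1.62] F [-0.3  0.1 -0. ] T [-0.    0.04 -0.02] gap 55.5
shift mm [ 17.8 -45.   79.4] rotvec [-0.008  -0.0092 -0.8429]
```

Call:
apply_moves(
  commands=[
    [[0,0,0.013],[-0.008,-0.009,-0.14],0.65],
    [[0,0,0.013],[0,0,-0.14],0.65],
    [[0,0,0.013],[0,0,-0.14],0.65],
    [[0,0,0.013],[0,0,-0.14],0.65],
    [[0,0,0.013],[0,0,-0.14],0.65],
    [[0,0,0.013],[0,0,-0.14],0.65],
    [[0,0,0],[0,0,0],0.65],
  ],
)

```text
time_s: 5.6
tcp_pos: [0.4158, -0.1753, 0.3307]
eef_rot: [0.957, -0.291, 0.002, -0.002]
wrist_force: [0.3, 0.2, 0.1]
finger_gap: 0.0554
```

```bash
python3 - <<'E'
from h import *
show(); delta([.4645,-.180,.33],-35.2)
E
```

```text
t 5.6 p [ 415.8 -175.3  330.7] yaw -33.9 tilt [0.0056 0.0024] q [ 0.04 -0.09 -0.21 -0.   -1.45  2.51] F [0.3 0.2 0.1] T [ 0.    0.04 -0.02] gap 55.4
shift mm [ 43.1 -23.2   1. ] rotvec [-0.0052 -0.0033  0.0228]
```

Call:
apply_moves(
  commands=[
    [[0.022,-0.012,0],[-0.005,-0.003,0.023],0.65],
    [[0.021,-0.011,0],[0,0,0],0.65],
    [[0,0,0],[0,0,0],0.65],
  ],
)

```text
time_s: 5.9
tcp_pos: [0.4652, -0.1841, 0.3339]
eef_rot: [0.95, -0.311, 0.002, 0.0]
wrist_force: [0.2, 0.6, 0.1]
finger_gap: 0.0556
```

```bash
python3 - <<'E'
from h import *
show(); delta([.4645,-.180,.33],-35.2)
np.save('wc1.npy',np.array([*cams.calibration('wrist')['rvec'],*cams.calibration('wrist')['tvec']]))
img=cams.get_image('wrist');cv2.imwrite('pics/e.png',img)
P=np.array([[.4645,-.18,.225],[.4645,-.18,.155],[.486,-.12,.082],[.484,-.118,.082]]);print(proj('wrist',P))
E
```

```text
t 5.9 p [ 465.2 -184.1  333.9] yaw -36.2 tilt [ 0.0036 -0.0014] q [ 0.02 -0.   -0.12  0.   -1.45  2.49] F [0.2 0.6 0.1] T [-0.    0.04  0.01] gap 55.6
shift mm [-3.  -2.9  3.9] rotvec [-0.001  -0.0038 -0.0181]
[[323.75057242 180.52146651]
 [323.78292447 165.4590854 ]
 [310.68299906 111.69666544]
 [308.66321005 111.40744806]]
```

View pics/e.png

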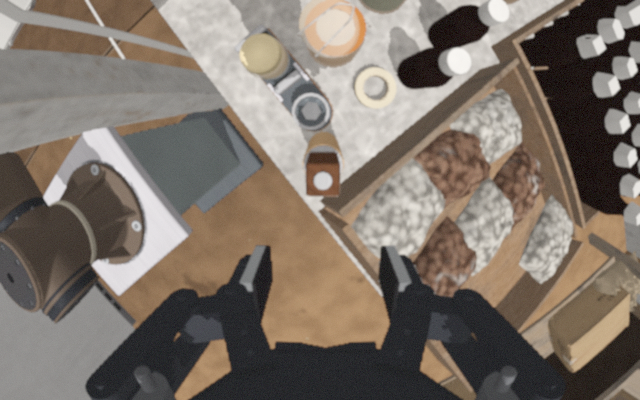

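```bash
python3 - <<'E'
from h import *
img=cv2.imread('pics/e.png')
cv2.imwrite('pics/f.png',cv2.resize(img[85:205,270:370],None,fx=5,fy=5,interpolation=cv2.INTER_CUBIC))
E
```

```text
(no output)
```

View pics/f.png

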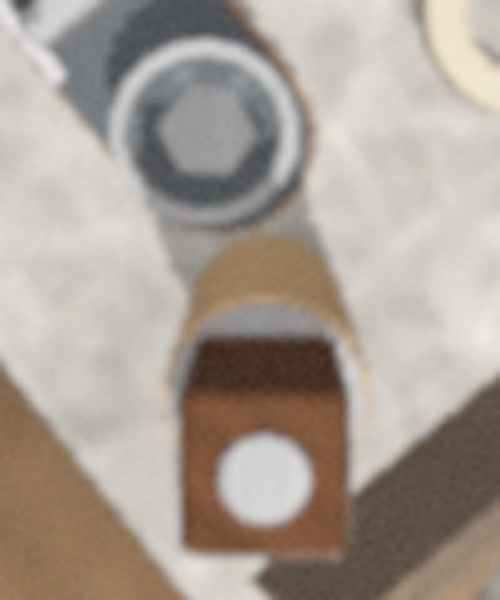

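```bash
python3 - <<'E'
from h import *
a=np.load('wc1.npy'); K=cams.calibration('wrist')['camera_matrix']
c=(K,cv2.Rodrigues(a[:3])[0],a[3:])
P=lambda u,v,z: onz('wrist',270+(u+.5)/5-.5,85+(v+.5)/5-.5,z,c)
print('key',P(264,479,.225)); C=[P(*p,.225) for p in((182,393),(348,390),(350,554),(182,550))]
print('mean',np.mean(C,0))
for i in range(4):
    d=C[(i+1)%4]-C[i]; print('edge',np.degrees(np.arctan2(d[1],d[0])),np.linalg.norm(d)*1e3)
cen=P(205.5,134,.082); print('rim',cen,[np.linalg.norm(P(u,v,.082)-cen)*1e3 for u,v in((108,134),(303,134),(205,38),(205,230))])
H=[P(*p,.067) for p in((157,130),(183,83),(232,87),(258,135),(232,178),(182,173))]
m=np.mean(H,0);print(m); print([np.round(np.degrees(np.arctan2(*(h-m)[1::-1]))%60,1) for h in H],[np.round(np.linalg.norm((h-m)[:2])*1e3,1) for h in H])
img=cams.get_image('wrist')
for n in('key_stand','key_grip'):
  for r in regions_of('wrist',n)[:1]: print(n,r['conf'],r['rect'])
E
```

```text
key [ 0.46448383 -0.17913901  0.225     ]
mean [ 0.46545829 -0.1783006   0.225     ]
edge -35.24574600092787 31.716768487362852
edge -124.83457042145108 32.873021358303866
edge 142.27518799258226 33.047839374134654
edge 52.815716858104494 31.460716859800453
rim [ 0.48718517 -0.11975969  0.082     ] [np.float64(27.091463662491755), np.float64(26.950203244149336), np.float64(26.875832023062117), np.float64(26.994829804524482)]
[ 0.48729405 -0.11941238  0.067     ]
[np.float64(22.0), np.float64(19.9), np.float64(24.5), np.float64(18.8), np.float64(20.9), np.float64(22.6)] [np.float64(14.4), np.float64(15.6), np.float64(14.5), np.float64(14.6), np.float64(15.4), np.float64(14.2)]
key_stand 0.73 [321.2, 139.8, 30.1, 17.5]
key_grip 0.66 [325.4, 170.4, 40.6, 51.6]
```

The 5x crop shows the grip square-on at (264,479), the rim centre at (205,134) and the socket hex with corners at about 21° mod 60. I'll descend in stages.

```bash
python3 - <<'E'
from h import *
show(); delta([.4648,-.179,.25],-36)
E
```

```text
t 6.1 p [ 463.  -183.4  334.4] yaw -36.0 tilt [ 0.0047 -0.0009] q [ 0.02 -0.01 -0.12  0.   -1.45  2.49] F [ 0.3 -0.7  0.1] T [ 0.02  0.02 -0.06] gap 55.7
shift mm [-1.5 -4.4 84.4] rotvec [-0.002  -0.0043 -0.0008]
```

Call:
apply_moves(
  commands=[
    [[-0.0015,-0.0045,0.028],[-0.002,-0.004,0],0.65],
    [[0,0,0.028],[0,0,0],0.65],
    [[0,0,0.028],[0,0,0],0.65],
    [[0,0,0],[0,0,0],0.65],
    [[0,0,0],[0,0,0],0.65],
  ],
)

```text
time_s: 6.6
tcp_pos: [0.4635, -0.1798, 0.2529]
eef_rot: [0.95, -0.312, 0.004, -0.001]
wrist_force: [-0.3, 0.0, 0.9]
finger_gap: 0.0553
```

```bash
python3 - <<'E'
from h import *
show(); delta([.4648,-.179,.178],-36)
E
```

```text
t 6.6 p [ 463.5 -179.8  252.9] yaw -36.4 tilt [ 0.0081 -0.0012] q [ 0.03  0.02 -0.28  0.   -1.27  2.48] F [-0.3  0.   0.9] T [0.07 0.02 0.01] gap 55.3
shift mm [ 0.  -1.1 74.9] rotvec [-0.0038 -0.0072 -0.0067]
```

Call:
apply_moves(
  commands=[
    [[0,-0.001,0.025],[-0.004,-0.007,-0.006],0.65],
    [[0,0,0.025],[0,0,0],0.65],
    [[0,0,0.025],[0,0,0],0.65],
    [[0,0,0],[0,0,0],0.65],
  ],
)

```text
time_s: 7.0
tcp_pos: [0.4685, -0.18, 0.1847]
eef_rot: [0.951, -0.31, 0.006, -0.001]
wrist_force: [-0.2, -0.1, 0.1]
finger_gap: 0.056
```

```bash
python3 - <<'E'
from h import *
show(); delta([.4648,-.179,.178],-36)
cv2.imwrite('pics/g.png',cams.get_image('wrist'))
E
```

```text
t 7.0 p [ 468.5 -180.   184.7] yaw -36.1 tilt [ 0.0123 -0.0022] q [ 0.03  0.07 -0.38  0.   -1.11  2.48] F [-0.2 -0.1  0.1] T [0.05 0.08 0.  ] gap 56.0
shift mm [-3.7  1.4  6.6] rotvec [-0.0055 -0.0113 -0.0015]
```

View pics/g.png

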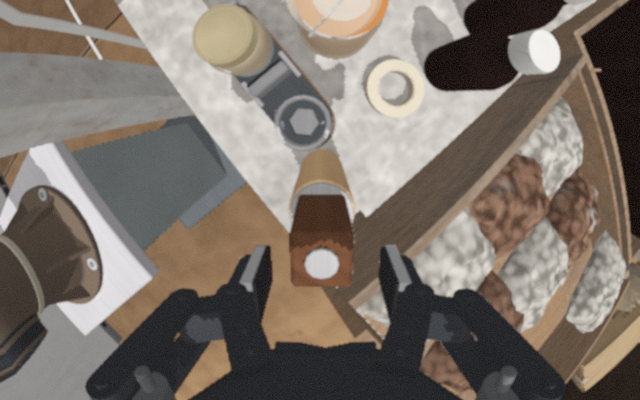

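The grip top at (322,265) sits between the fingers (midpoint about 325). I'll finish the descent and grasp.

Call:
apply_moves(
  commands=[
    [[-0.003,0.0015,0.0065],[-0.0055,-0.011,-0.001],0.65],
    [[0,0,0],[0,0,0],0.65],
    [[0,0,0],[0,0,0],0.65],
  ],
)

```text
time_s: 7.35
tcp_pos: [0.4693, -0.1804, 0.1853]
eef_rot: [0.951, -0.309, 0.005, -0.0]
wrist_force: [-0.3, 0.6, -0.2]
finger_gap: 0.0551
```

```bash
python3 - <<'E'
from h import *
show(); delta([.4648,-.179,.178],-36)
E
```

```text
t 7.35 p [ 469.3 -180.4  185.3] yaw -36.0 tilt [ 0.0093 -0.0024] q [ 0.03  0.07 -0.38  0.   -1.11  2.49] F [-0.3  0.6 -0.2] T [-0.01  0.01 -0.05] gap 55.1
shift mm [-4.6  1.5  7.2] rotvec [-0.0036 -0.0089  0.0006]
```

Call:
apply_moves(
  commands=[
    [[-0.004,0.001,0.007],[-0.004,-0.009,0],0.65],
  ],
)

```text
time_s: 7.45
tcp_pos: [0.4666, -0.1791, 0.1796]
eef_rot: [0.951, -0.309, 0.001, -0.0]
wrist_force: [0.1, 0.6, -0.8]
finger_gap: 0.0555
```

```bash
python3 - <<'E'
from h import *
show(); delta([.4648,-.179,.178],-36)
E
```

```text
t 7.45 p [ 466.6 -179.1  179.6] yaw -36.0 tilt [ 0.0023 -0.0006] q [ 0.03  0.08 -0.39  0.   -1.11  2.49] F [ 0.1  0.6 -0.8] T [ 0.03 -0.01  0.01] gap 55.5
shift mm [-1.5  1.   1.6] rotvec [-0.0009 -0.0023  0.0007]
```

Call:
apply_moves(
  commands=[
    [[-0.0015,0.001,0.003],[-0.001,-0.002,0],0.3],
    [[-0.001,0,0.002],[0,-0.002,0],0.3],
    [[0,0,0.001],[0,0,0],0.3],
    [[0,0,0.001],[0,0,0],0.3],
  ],
  force=80,
)

```text
time_s: 7.85
tcp_pos: [0.4644, -0.1789, 0.1754]
eef_rot: [0.951, -0.308, 0.0, 0.0]
wrist_force: [-3.8, 3.1, 10.3]
finger_gap: 0.0315
```

```bash
python3 - <<'E'
from h import *
show()
E
```

```text
t 7.85 p [ 464.4 -178.9  175.4] yaw -35.9 tilt [ 0.0002 -0.0009] q [ 0.03  0.08 -0.4   0.   -1.1   2.49] F [-3.8  3.1 10.3] T [ 1.46  1.56 -0.05] gap 31.5
```

Call:
apply_moves(
  commands=[
    [[0,0,-0.02],[0,0,0],0.2],
    [[0,0,-0.025],[0,0,0],0.2],
    [[0,0,-0.025],[0,0,0],0.2],
  ],
  force=90,
)

```text
time_s: 8.15
tcp_pos: [0.4604, -0.1779, 0.2423]
eef_rot: [0.951, -0.308, -0.005, 0.001]
wrist_force: [0.1, 0.4, -2.8]
finger_gap: 0.0315
```

```bash
python3 - <<'E'
from h import *
show(); delta([.4645,-.179,.31],-36)
E
```

```text
t 8.15 p [ 460.4 -177.9  242.3] yaw -35.9 tilt [-0.0106  0.0014] q [ 0.03  0.03 -0.29 -0.   -1.26  2.49] F [ 0.1  0.4 -2.8] T [ 0.07 -0.4   0.03] gap 31.5
shift mm [  3.3  -1.1 -67.8] rotvec [0.005  0.0094 0.0013]
```

Call:
apply_moves(
  commands=[
    [[0.0035,-0.001,-0.025],[0.005,0.009,0],0.2],
    [[0.001,0,-0.025],[0.001,0.002,0],0.2],
    [[0.001,0,-0.022],[0.001,0.002,0],0.2],
  ],
)

```text
time_s: 8.45
tcp_pos: [0.464, -0.1796, 0.3149]
eef_rot: [0.951, -0.308, -0.0, -0.0]
wrist_force: [0.1, 0.7, -2.1]
finger_gap: 0.0314
```

```bash
python3 - <<'E'
from h import *
show(); delta([.487,-.1196,.30],-36)
E
```

```text
t 8.45 p [ 464.  -179.6  314.9] yaw -35.9 tilt [-0.0002  0.0011] q [ 0.03  0.   -0.15 -0.   -1.41  2.49] F [ 0.1  0.7 -2.1] T [ 0.01 -0.03 -0.04] gap 31.4
shift mm [-16.6 -62.1  15. ] rotvec [-0.0008  0.0008  0.0011]
```

Call:
apply_moves(
  commands=[
    [[-0.006,-0.02,0.003],[0,0,0],0.2],
    [[-0.006,-0.02,0.004],[0,0,0],0.2],
    [[-0.005,-0.021,0.004],[0,0,0],0.2],
  ],
)

```text
time_s: 8.75
tcp_pos: [0.4865, -0.1205, 0.3065]
eef_rot: [0.951, -0.31, 0.002, -0.001]
wrist_force: [-0.1, -0.5, -2.8]
finger_gap: 0.0312
```

```bash
python3 - <<'E'
from h import *
show(); delta([.487,-.1196,.22],-38)
cv2.imwrite('pics/h.png',cams.get_image('wrist'))
im=cams.get_image('scene');cv2.imwrite('pics/h2.png',cv2.resize(im[60:220,210:370],None,fx=4,fy=3.7,interpolation=cv2.INTER_CUBIC))
E
```

```text
t 8.75 p [ 486.5 -120.5  306.5] yaw -36.2 tilt [0.0036 0.0012] q [ 0.15  0.01 -0.17 -0.   -1.39  2.36] F [-0.1 -0.5 -2.8] T [ 0.   -0.05  0.01] gap 31.2
shift mm [-0.3 -0.8 86.5] rotvec [-0.0031 -0.0021  0.0321]
```

View pics/h.png

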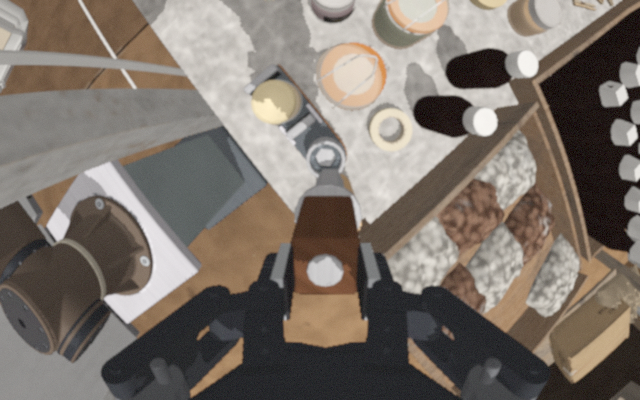

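View pics/h2.png

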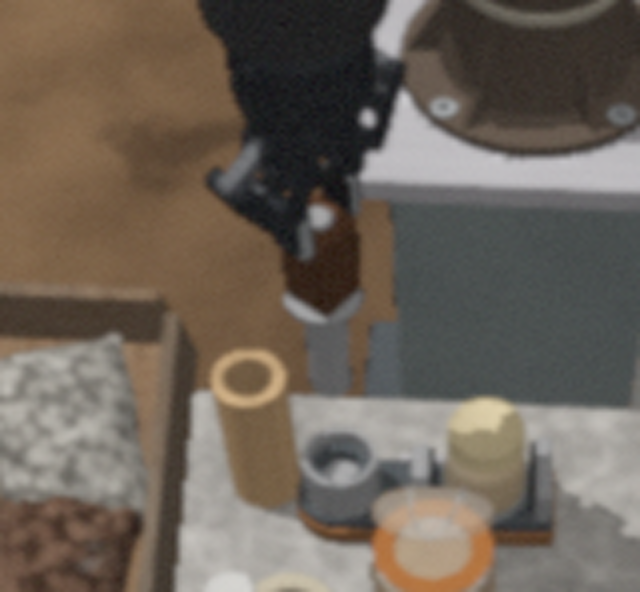

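The wrist view has the shaft upright, ending around (326,165) just in front of the socket. The scene view shows it lifted clear with the stand hole empty. I'll zoom in on the shaft.

```bash
python3 - <<'E'
from h import *
img=cv2.imread('pics/h.png')
im=cv2.resize(img[130:210,285:365],None,fx=7,fy=7,interpolation=cv2.INTER_CUBIC)
cv2.imwrite('pics/i.png',np.clip(im.astype(float)*1.5-40,0,255).astype(np.uint8))
E
```

```text
(no output)
```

View pics/i.png

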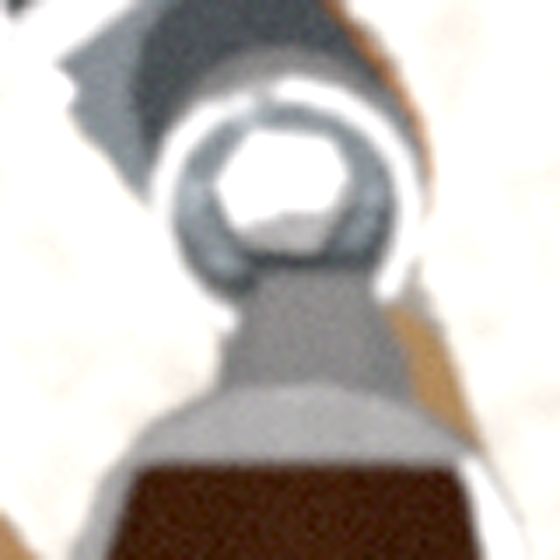

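Call:
apply_moves(
  commands=[
    [[0,-0.001,0.028],[-0.003,-0.002,0.03],0.2],
    [[-0.001,0,0.028],[-0.001,-0.002,0],0.2],
    [[-0.001,0,0.027],[-0.001,-0.002,0],0.2],
  ],
)

```text
time_s: 9.15
tcp_pos: [0.487, -0.1166, 0.2222]
eef_rot: [0.946, -0.323, -0.001, -0.001]
wrist_force: [0.1, 0.3, -3.9]
finger_gap: 0.0313
```

```bash
python3 - <<'E'
from h import *
show(); delta([.487,-.1196,.2],-38)
np.save('wc2.npy',np.array([*cams.calibration('wrist')['rvec'],*cams.calibration('wrist')['tvec']]))
cv2.imwrite('pics/j.png',cv2.resize(cams.get_image('wrist')[140:300,245:405],None,fx=3.7,fy=3.7,interpolation=cv2.INTER_CUBIC))
E
```

```text
t 9.15 p [ 487.  -116.6  222.2] yaw -37.7 tilt [-0.0017  0.0016] q [ 0.16  0.05 -0.31 -0.   -1.21  2.33] F [ 0.1  0.3 -3.9] T [ 0.05 -0.04  0.04] gap 31.3
shift mm [ 1.9  2.4 22.2] rotvec [-0.0003  0.0024  0.005 ]
```

View pics/j.png

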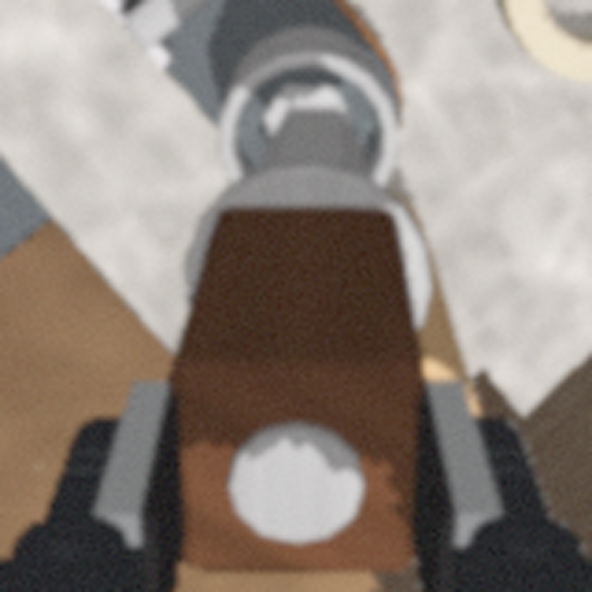

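```bash
cat > tip.py <<'E'
from h import *
a=np.load('wc2.npy'); K=cams.calibration('wrist')['camera_matrix']
c=(K,cv2.Rodrigues(a[:3])[0],a[3:])
f=lambda u,v:(245+(u+.5)/3.7-.5,140+(v+.5)/3.7-.5)
P=lambda u,v,z: onz('wrist',*f(u,v),z,c)
tz=.2222-.1264
print('button',P(297,484,tz+.176)); print('collar', P(310,262,tz+.106))
print('tip far edge', P(288,112,tz),P(355,112,tz))
cen=P(312,140,.082);print('rim',cen,[np.linalg.norm(P(u,v,.082)-cen)*1e3 for u,v in((222,140),(402,140),(312,52))])
pr=proj('wrist',[[.487,-.1196,.082],[.487,-.1166,tz]],c); print((pr-[245,140])*3.7)
E
python3 tip.py
```

```text
button [ 0.48579884 -0.11605154  0.2718    ]
collar [ 0.49101141 -0.11294671  0.2018    ]
tip far edge [ 0.48960625 -0.1061935   0.0958    ] [ 0.50421349 -0.11744095  0.0958    ]
rim [ 0.48794483 -0.11941151  0.082     ] [np.float64(26.065234240930327), np.float64(26.104986509904474), np.float64(25.830827605257987)]
[[308.45685878 141.07988712]
 [302.24508956 145.19283099]]
```

```bash
python3 - <<'E'
from h import *
show()
im=cams.get_image('scene');cv2.imwrite('pics/k.png',cv2.resize(im[120:210,250:350],None,fx=7,fy=6.6 if 0 else 7,interpolation=cv2.INTER_CUBIC)[:600])
p=np.array([[.487,-.1166,.2718],[.487,-.1166,.2018],[.487,-.1166,.0958],[.4879,-.1195,.082]])
print((proj('scene',p)-[250,120])*7)
E
```

```text
t 9.2 p [ 483.9 -116.   217. ] yaw -37.8 tilt [-0.0095  0.0029] q [ 0.16  0.05 -0.32 -0.   -1.21  2.33] F [-2.7  0.5 -9. ] T [0.25 0.86 0.07] gap 31.5
[[298.57726667 151.52163988]
 [309.46809017 267.64394011]
 [323.9550658  422.10984757]
 [318.17461672 442.14951478]]
```

View pics/k.png

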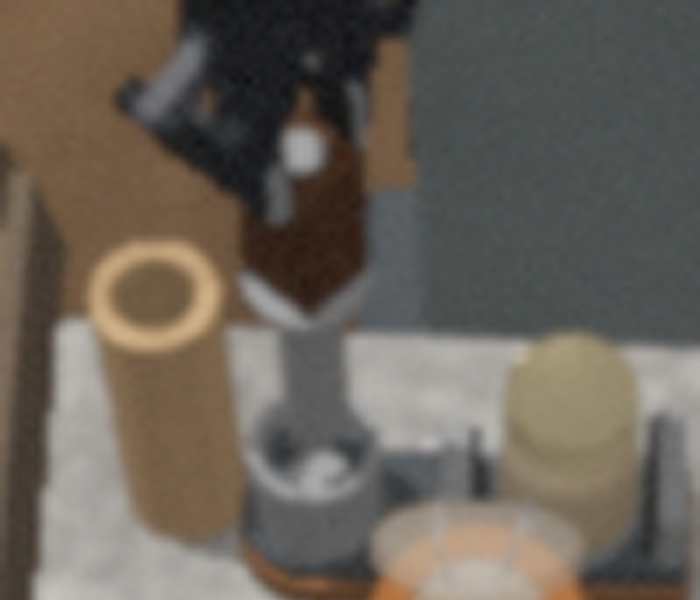

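The scene view shows the grip button at (303,150) and the shaft at (315,390), so the shaft leans a little. Both views agree the key tilts about 2° in the jaw plane. I'll compensate by tilting the tool.

```bash
cat >> h.py <<'E'
def delta2(p,yawdeg,ty=0.,tx=0.,s=None):
    s=s or st(); M=R.from_quat(s['eef_rot']); a=np.radians(yawdeg)
    T=R.from_matrix(np.array([[np.cos(a),np.sin(a),0],[np.sin(a),-np.cos(a),0],[0,0,-1]]))*R.from_rotvec([tx,ty,0])
    d=M.inv().apply(np.array(p)-s['tcp_pos']); rv=(M.inv()*T).as_rotvec()
    print('shift mm',np.round(d*1e3,1),'rotvec',np.round(rv,4))
E
python3 - <<'E'
from h import *
show(); delta2([.4875,-.1195,.215],-38,-.035)
E
```

```text
t 9.25 p [ 484.1 -116.5  219.3] yaw -37.8 tilt [-0.0095  0.0019] q [ 0.16  0.05 -0.32 -0.   -1.21  2.33] F [ 0.   0.  -2.3] T [-0.01  0.13  0.  ] gap 31.3
shift mm [4.5 0.3 4.2] rotvec [ 0.0044 -0.0263  0.0043]
```

Call:
apply_moves(
  commands=[
    [[0.0045,0,0.0],[0.004,-0.026,0.004],0.2],
    [[0.001,0,0.002],[0,-0.003,0],0.2],
  ],
)

```text
time_s: 9.45
tcp_pos: [0.489, -0.1203, 0.219]
eef_rot: [0.946, -0.325, -0.018, -0.006]
wrist_force: [0.3, 0.5, -2.6]
finger_gap: 0.0313
```

```bash
python3 - <<'E'
from h import *
show(); delta2([.4875,-.1195,.205],-38,-.035)
cv2.imwrite('pics/l.png',cv2.resize(cams.get_image('wrist')[140:300,245:405],None,fx=3.7,fy=3.7,interpolation=cv2.INTER_CUBIC))
E
```

```text
t 9.45 p [ 489.  -120.3  219. ] yaw -37.9 tilt [-0.0306  0.0234] q [ 0.13  0.08 -0.28 -0.03 -1.24  2.36] F [ 0.3  0.5 -2.6] T [-0.12 -0.08  0.  ] gap 31.3
shift mm [-1.1  0.2 14.1] rotvec [0.0004 0.0036 0.0013]
```

View pics/l.png

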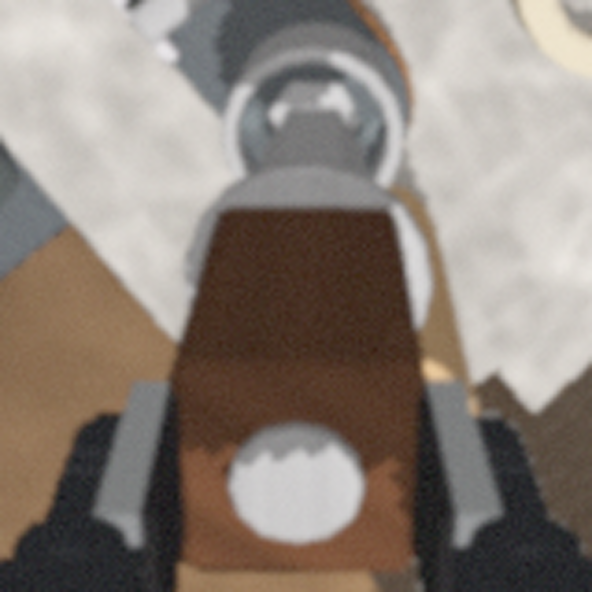

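The tip edge is centred at column 321 and the rim at 316, so the tip is about 1.3 mm right. I'll correct that and go down to feel.

Call:
apply_moves(
  commands=[
    [[-0.001,0,0.007],[0,0.003,0],0.2],
    [[0,0,0.007],[0,0,0],0.2],
  ],
)

```text
time_s: 9.7
tcp_pos: [0.4895, -0.1201, 0.2063]
eef_rot: [0.945, -0.326, -0.015, -0.006]
wrist_force: [1.4, 0.6, -2.2]
finger_gap: 0.0314
```

```bash
python3 - <<'E'
from h import *
show(); delta2([.4875,-.1195,.195],-38,-.035)
E
```

```text
t 9.7 p [ 489.5 -120.1  206.3] yaw -38.0 tilt [-0.0236  0.0211] q [ 0.13  0.09 -0.3  -0.03 -1.2   2.36] F [ 1.4  0.6 -2.2] T [-0.08 -0.09  0.03] gap 31.4
shift mm [-1.5  0.8 11.3] rotvec [-0.0021 -0.0034 -0.0002]
```

Call:
apply_moves(
  commands=[
    [[-0.002,0.001,0.006],[-0.002,-0.004,0],0.2],
    [[-0.0005,0,0.005],[0,-0.001,0],0.2],
  ],
)

```text
time_s: 9.9
tcp_pos: [0.4861, -0.1189, 0.1945]
eef_rot: [0.945, -0.326, -0.017, -0.006]
wrist_force: [0.2, -0.3, -2.9]
finger_gap: 0.0311
```

```bash
python3 - <<'E'
from h import *
show(); delta2([.4875,-.1195,.187],-38,-.035)
E
```

```text
t 9.9 p [ 486.1 -118.9  194.5] yaw -38.0 tilt [-0.0287  0.0228] q [ 0.13  0.09 -0.32 -0.03 -1.18  2.36] F [ 0.2 -0.3 -2.9] T [-0.13 -0.12 -0.03] gap 31.1
shift mm [ 1.7 -0.4  7.5] rotvec [-0.0003  0.0017 -0.0001]
```

Call:
apply_moves(
  commands=[
    [[0.001,0,0.003],[0,0.001,0],0.2],
    [[0,0,0.003],[0,0,0],0.2],
  ],
)

```text
time_s: 10.1
tcp_pos: [0.4866, -0.1193, 0.1878]
eef_rot: [0.945, -0.325, -0.017, -0.006]
wrist_force: [0.4, -1.1, -2.7]
finger_gap: 0.0312
```

```bash
python3 - <<'E'
from h import *
show(); delta2([.4875,-.1195,.187],-38,-.035)
E
```

```text
t 10.1 p [ 486.6 -119.3  187.8] yaw -38.0 tilt [-0.0279  0.0219] q [ 0.13  0.1  -0.33 -0.03 -1.17  2.36] F [ 0.4 -1.1 -2.7] T [-0.41 -0.58 -0.04] gap 31.2
shift mm [ 0.8 -0.4  0.8] rotvec [-0.0001  0.0005  0.0005]
```

Call:
apply_moves(
  commands=[
    [[0.0005,0,0.003],[0,0,0],0.2],
    [[0,0,0.003],[0,0,0],0.2],
  ],
)

```text
time_s: 10.3
tcp_pos: [0.487, -0.1195, 0.1815]
eef_rot: [0.945, -0.325, -0.017, -0.006]
wrist_force: [-0.2, 0.1, -2.6]
finger_gap: 0.0315
```

```bash
python3 - <<'E'
from h import *
show(); delta2([.4875,-.1195,.182],-38,-.035)
E
```

```text
t 10.3 p [ 487.  -119.5  181.5] yaw -38.0 tilt [-0.0275  0.0218] q [ 0.13  0.1  -0.34 -0.03 -1.15  2.36] F [-0.2  0.1 -2.6] T [-0.06 -0.2   0.01] gap 31.5
shift mm [ 0.4 -0.3 -0.5] rotvec [-0.0003  0.0001  0.0007]
```

The tip is at about 55 mm, in the socket with no axial force. I'll turn clockwise about the key's own axis.

Call:
apply_moves(
  commands=[
    [[0.0004,-0.0003,0],[0.005,0,0.14],0.2],
    [[0,0,0],[0.005,0,0.14],0.2],
    [[0,0,0],[0.005,0,0.14],0.2],
  ],
  force=110,
)

```text
time_s: 10.6
tcp_pos: [0.4879, -0.1197, 0.1808]
eef_rot: [0.854, -0.52, -0.015, -0.009]
wrist_force: [-1.2, -1.1, -2.1]
finger_gap: 0.0307
```

```bash
python3 - <<'E'
from h import *
show(); delta2([.4872,-.1195,.1815],yaw(st()),-.035)
E
```

```text
t 10.6 p [ 487.9 -119.7  180.8] yaw -62.7 tilt [-0.0159  0.0307] q [ 0.12  0.1  -0.34 -0.04 -1.14  1.94] F [-1.2 -1.1 -2.1] T [-0.5  -0.21  0.34] gap 30.7
shift mm [-0.6  0.5 -0.7] rotvec [ 0.0001 -0.0004 -0.    ]
```

Call:
apply_moves(
  commands=[
    [[-0.0005,0.0005,-0.0005],[0.005,0,0.14],0.2],
    [[0,0,0],[0.005,0,0.14],0.2],
    [[0,0,0],[0.005,0,0.14],0.2],
    [[0,0,0],[0.005,0,0.14],0.2],
  ],
)

```text
time_s: 11.0
tcp_pos: [0.4878, -0.1203, 0.1808]
eef_rot: [-0.669, 0.743, 0.011, 0.013]
wrist_force: [0.7, -0.2, -1.9]
finger_gap: 0.0303
```

```bash
python3 - <<'E'
from h import *
show(); delta2([.4872,-.1195,.1815],yaw(st()),-.035)
E
```

```text
t 11.0 p [ 487.8 -120.3  180.8] yaw -96.0 tilt [0.0046 0.0328] q [ 0.12  0.08 -0.36 -0.04 -1.12  1.36] F [ 0.7 -0.2 -1.9] T [-0.31 -0.04  0.34] gap 30.3
shift mm [-0.8  0.7 -0.7] rotvec [-0.0011 -0.0018  0.    ]
```

Call:
apply_moves(
  commands=[
    [[-0.0008,0.0007,-0.0005],[0.004,-0.002,0.14],0.2],
    [[0,0,0],[0.005,0,0.14],0.2],
    [[0,0,0],[0.005,0,0.14],0.2],
    [[0,0,0],[0.005,0,0.14],0.2],
    [[0,0,0],[0.005,0,0.14],0.2],
  ],
)

```text
time_s: 11.5
tcp_pos: [0.4875, -0.1206, 0.1808]
eef_rot: [-0.361, 0.932, 0.005, 0.016]
wrist_force: [0.9, -1.4, -1.9]
finger_gap: 0.0305
```

```bash
python3 - <<'E'
from h import *
show(); delta2([.4872,-.1195,.1815],yaw(st()),-.035)
cv2.imwrite('pics/m.png',cv2.resize(cams.get_image('wrist')[140:300,245:405],None,fx=3.7,fy=3.7,interpolation=cv2.INTER_CUBIC))
E
```

```text
t 11.5 p [ 487.5 -120.6  180.8] yaw -137.7 tilt [0.0267 0.0213] q [ 0.13  0.07 -0.39 -0.02 -1.09  0.61] F [ 0.9 -1.4 -1.9] T [-0.38  0.04  0.38] gap 30.5
shift mm [-0.5  1.  -0.7] rotvec [-0.0022 -0.001   0.    ]
```

View pics/m.png

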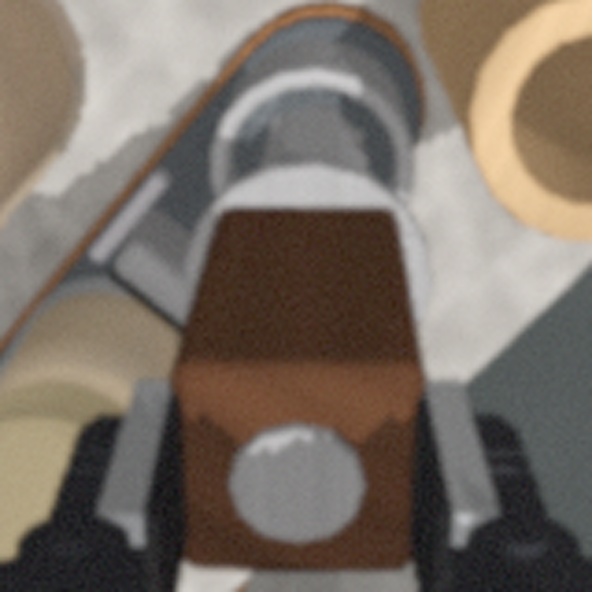

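The picture shows the shaft in the bore, with the grip still square between the pads. I'll keep turning.

Call:
apply_moves(
  commands=[
    [[-0.0005,0.001,-0.0005],[0.003,-0.001,0.14],0.2],
    [[0,0,0],[0.005,0,0.14],0.2],
    [[0,0,0],[0.005,0,0.14],0.2],
    [[0,0,0],[0.005,0,0.14],0.2],
    [[0,0,0],[0.005,0,0.14],0.2],
  ],
)

```text
time_s: 12.05
tcp_pos: [0.4872, -0.1203, 0.1808]
eef_rot: [-0.014, 1.0, -0.001, 0.018]
wrist_force: [0.6, -0.7, -2.8]
finger_gap: 0.031
```

```bash
python3 - <<'E'
from h import *
show(); delta2([.4872,-.1195,.1815],yaw(st()),-.035)
E
```

```text
t 12.05 p [ 487.2 -120.3  180.8] yaw -178.4 tilt [ 0.0353 -0.0017] q [ 0.16  0.05 -0.41  0.01 -1.07 -0.13] F [ 0.6 -0.7 -2.8] T [-0.36  0.07  0.38] gap 31.0
shift mm [ 0.   0.8 -0.7] rotvec [-0.0026  0.0002 -0.    ]
```

Call:
apply_moves(
  commands=[
    [[0,0.0008,-0.0005],[0.003,0,0.14],0.2],
    [[0,0,0],[0.005,0,0.14],0.2],
    [[0,0,0],[0.005,0,0.14],0.2],
    [[0,0,0],[0.005,0,0.14],0.2],
    [[0,0,0],[0.005,0,0.14],0.2],
  ],
)

```text
time_s: 12.55
tcp_pos: [0.4871, -0.1205, 0.1808]
eef_rot: [0.335, 0.942, -0.008, 0.017]
wrist_force: [-0.4, -1.0, -2.2]
finger_gap: 0.0307
```

```bash
python3 - <<'E'
from h import *
show(); delta2([.4872,-.1195,.1815],yaw(st()),-.035)
E
```

```text
t 12.55 p [ 487.1 -120.5  180.8] yaw 140.9 tilt [ 0.0265 -0.0258] q [ 0.18  0.06 -0.42  0.03 -1.07 -0.88] F [-0.4 -1.  -2.2] T [-0.23  0.15  0.34] gap 30.7
shift mm [ 0.5  0.8 -0.7] rotvec [-0.0033  0.0018 -0.    ]
```

Call:
apply_moves(
  commands=[
    [[0.0005,0.0008,-0.0005],[0.002,0.002,0.14],0.2],
    [[0,0,0],[0.005,0,0.14],0.2],
    [[0,0,0],[0.005,0,0.14],0.2],
    [[0,0,0],[0.005,0,0.14],0.2],
    [[0,0,0],[0.005,0,0.14],0.2],
    [[0,0,0],[0.005,0,0.14],0.2],
  ],
)

```text
time_s: 13.15
tcp_pos: [0.4869, -0.1206, 0.1808]
eef_rot: [0.694, 0.719, -0.014, 0.013]
wrist_force: [-0.9, 0.8, -1.9]
finger_gap: 0.0305
```

```bash
python3 - <<'E'
from h import *
show(); delta2([.4872,-.1195,.1815],yaw(st()),-.035)
E
```

```text
t 13.15 p [ 486.9 -120.6  180.8] yaw 92.0 tilt [-0.0016 -0.0382] q [ 0.18  0.07 -0.4   0.04 -1.1  -1.74] F [-0.9  0.8 -1.9] T [0.36 0.07 0.32] gap 30.5
shift mm [ 1.1  0.4 -0.7] rotvec [-0.003   0.0031 -0.    ]
```

Call:
apply_moves(
  commands=[
    [[0.001,0.0004,-0.0005],[0,0.003,0.1],0.2],
    [[0,0,0],[0.003,0,0.08],0.2],
  ],
)

```text
time_s: 13.35
tcp_pos: [0.4865, -0.1202, 0.1808]
eef_rot: [0.757, 0.653, -0.014, 0.011]
wrist_force: [-0.2, -1.2, -1.1]
finger_gap: 0.0308
```

```bash
python3 - <<'E'
from h import *
show(); delta2([.4872,-.1195,.1815],yaw(st()),-.035)
E
```

```text
t 13.35 p [ 486.5 -120.2  180.8] yaw 81.6 tilt [-0.007  -0.0361] q [ 0.18  0.08 -0.4   0.04 -1.11 -1.92] F [-0.2 -1.2 -1.1] T [-0.44  0.04  0.35] gap 30.8
shift mm [ 0.8  0.6 -0.7] rotvec [-0.0016  0.0017 -0.    ]
```

Call:
apply_moves(
  commands=[
    [[0.0008,0.0005,-0.0005],[0.001,0.001,0.08],0.2],
    [[0,0,0],[0.003,0,0.08],0.2],
  ],
)

```text
time_s: 13.55
tcp_pos: [0.4864, -0.1201, 0.1808]
eef_rot: [0.807, 0.591, -0.016, 0.01]
wrist_force: [0.8, -0.2, -0.7]
finger_gap: 0.0309
```

```bash
python3 - <<'E'
from h import *
show(); delta2([.4872,-.1195,.1815],yaw(st()),-.035)
E
```

```text
t 13.55 p [ 486.4 -120.1  180.8] yaw 72.5 tilt [-0.0129 -0.0353] q [ 0.18  0.08 -0.39  0.04 -1.12 -2.07] F [ 0.8 -0.2 -0.7] T [-0.16 -0.09  0.34] gap 30.9
shift mm [ 0.8  0.6 -0.7] rotvec [-0.0016  0.0026 -0.    ]
```

Turned 249.5° so far, with no stop yet.

Call:
apply_moves(
  commands=[
    [[0.0008,0.0005,-0.0005],[0.001,0.001,0.06],0.2],
    [[0,0,0],[0.003,0,0.06],0.2],
  ],
)

```text
time_s: 13.75
tcp_pos: [0.4864, -0.12, 0.1808]
eef_rot: [0.84, 0.542, -0.017, 0.009]
wrist_force: [0.0, -0.3, -2.4]
finger_gap: 0.0306
```

```bash
python3 - <<'E'
from h import *
show(); delta2([.4872,-.1195,.1815],yaw(st()),-.035)
E
```

```text
t 13.75 p [ 486.4 -120.   180.8] yaw 65.7 tilt [-0.0183 -0.0337] q [ 0.18  0.09 -0.39  0.03 -1.12 -2.19] F [ 0.  -0.3 -2.4] T [-0.11 -0.21  0.39] gap 30.6
shift mm [ 0.8  0.5 -0.7] rotvec [-0.0028  0.0033 -0.    ]
```

Call:
apply_moves(
  commands=[
    [[0.0008,0.0005,-0.0005],[0.001,0.002,0.06],0.2],
    [[0,0,0],[0.003,0,0.06],0.2],
  ],
)

```text
time_s: 13.95
tcp_pos: [0.4865, -0.1199, 0.1808]
eef_rot: [0.87, 0.492, -0.018, 0.008]
wrist_force: [-0.7, 0.3, -0.9]
finger_gap: 0.0304
```

```bash
python3 - <<'E'
from h import *
show(); delta2([.4872,-.1195,.1815],yaw(st()),-.035)
E
```

```text
t 13.95 p [ 486.5 -119.9  180.8] yaw 58.9 tilt [-0.0229 -0.0307] q [ 0.17  0.09 -0.38  0.03 -1.13 -2.3 ] F [-0.7  0.3 -0.9] T [-0.13 -0.18  0.32] gap 30.4
shift mm [ 0.7  0.3 -0.7] rotvec [-0.0038  0.0032 -0.    ]
```

Call:
apply_moves(
  commands=[
    [[0.0007,0.0003,-0.0005],[0,0.003,0.06],0.2],
    [[0,0,0],[0.003,0,0.06],0.2],
  ],
)

```text
time_s: 14.15
tcp_pos: [0.4865, -0.1199, 0.1808]
eef_rot: [0.898, 0.44, -0.018, 0.007]
wrist_force: [0.1, -0.1, -1.2]
finger_gap: 0.0305
```

```bash
python3 - <<'E'
from h import *
show(); delta2([.4872,-.1195,.1815],yaw(st()),-.035)
E
```

```text
t 14.15 p [ 486.5 -119.9  180.8] yaw 52.2 tilt [-0.0258 -0.0272] q [ 0.17  0.09 -0.38  0.02 -1.13 -2.41] F [ 0.1 -0.1 -1.2] T [-0.14 -0.18  0.32] gap 30.5
shift mm [ 0.8  0.3 -0.7] rotvec [-0.0038  0.0023 -0.    ]
```

```bash
python3 - <<'E'
from h import *
show()
cv2.imwrite('pics/n.png',cv2.resize(cams.get_image('wrist')[140:300,245:405],None,fx=3.7,fy=3.7,interpolation=cv2.INTER_CUBIC))
im=cams.get_image('scene');cv2.imwrite('pics/n2.png',cv2.resize(im[130:215,260:370],None,fx=7,fy=7,interpolation=cv2.INTER_CUBIC))
E
```

```text
t 14.15 p [ 486.5 -119.9  180.8] yaw 52.2 tilt [-0.0258 -0.0272] q [ 0.17  0.09 -0.38  0.02 -1.13 -2.41] F [ 0.1 -0.1 -1.2] T [-0.14 -0.18  0.32] gap 30.5
```

View pics/n.png

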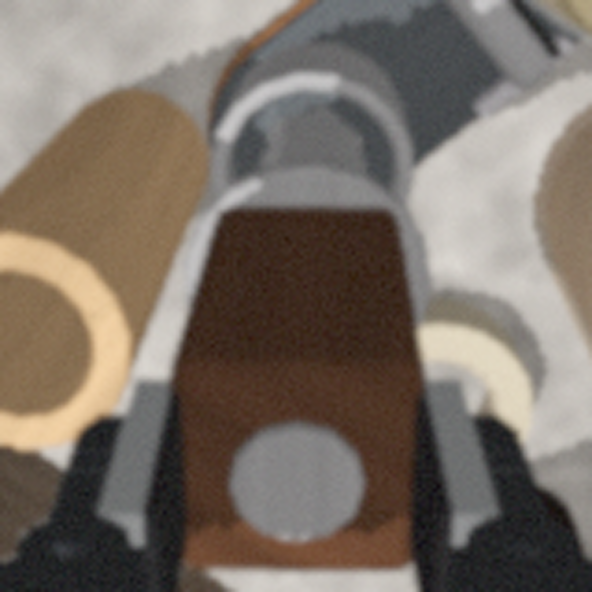

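View pics/n2.png

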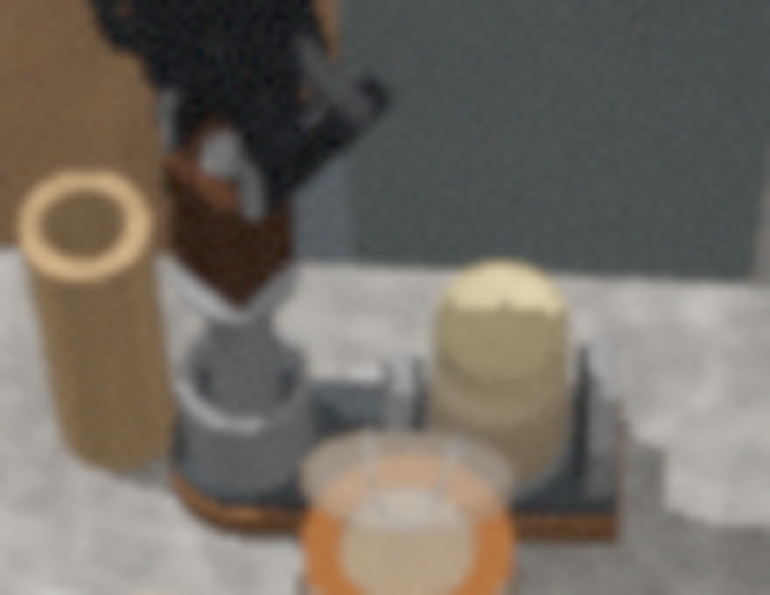

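Both views show the grip square in the pads and the shaft seated in the bore. I'll continue.

Call:
apply_moves(
  commands=[
    [[0.0008,0.0003,-0.0005],[-0.001,0.002,0.06],0.2],
    [[0,0,0],[0.003,0,0.06],0.2],
  ],
)

```text
time_s: 14.45
tcp_pos: [0.4865, -0.1198, 0.1808]
eef_rot: [0.921, 0.388, -0.018, 0.006]
wrist_force: [0.6, 0.4, -0.5]
finger_gap: 0.0306
```

```bash
python3 - <<'E'
from h import *
show(); delta2([.4872,-.1195,.1815],yaw(st()),-.035)
E
```

```text
t 14.45 p [ 486.5 -119.8  180.8] yaw 45.7 tilt [-0.0277 -0.0248] q [ 0.17  0.09 -0.37  0.02 -1.14 -2.52] F [ 0.6  0.4 -0.5] T [-0.09 -0.05  0.66] gap 30.6
shift mm [ 0.7  0.3 -0.7] rotvec [-0.0025  0.0021 -0.    ]
```

The torque has jumped to 0.66 N m, which could be the stop. I'll push once more to check.

Call:
apply_moves(
  commands=[
    [[0.0005,0.0003,-0.0005],[0,0.001,0.05],0.2],
    [[0,0,0],[0.002,0,0.04],0.2],
  ],
)

```text
time_s: 14.65
tcp_pos: [0.4865, -0.1197, 0.1809]
eef_rot: [0.937, 0.349, -0.018, 0.006]
wrist_force: [-0.7, 0.2, -1.0]
finger_gap: 0.0309
```

```bash
python3 - <<'E'
from h import *
show(); delta2([.4872,-.1195,.1815],yaw(st()),-.035)
E
```

```text
t 14.65 p [ 486.5 -119.7  180.9] yaw 40.9 tilt [-0.0298 -0.0229] q [ 0.17  0.1  -0.37  0.02 -1.14 -2.6 ] F [-0.7  0.2 -1. ] T [-0.04 -0.15  0.68] gap 30.9
shift mm [ 0.6  0.3 -0.7] rotvec [-0.0022  0.0025 -0.    ]
```

Call:
apply_moves(
  commands=[
    [[0.0005,0.0003,-0.0005],[0,0.001,0.07],0.2],
    [[0,0,0],[0.002,0,0.07],0.2],
  ],
  force=120,
)

```text
time_s: 14.85
tcp_pos: [0.4865, -0.1195, 0.1809]
eef_rot: [0.958, 0.285, -0.018, 0.005]
wrist_force: [0.3, 0.0, -1.1]
finger_gap: 0.0303
```

```bash
python3 - <<'E'
from h import *
show(); delta2([.4872,-.1195,.1815],yaw(st()),-.035)
cv2.imwrite('pics/o.png',cv2.resize(cams.get_image('wrist')[140:300,245:405],None,fx=3.7,fy=3.7,interpolation=cv2.INTER_CUBIC))
E
```

```text
t 14.85 p [ 486.5 -119.5  180.9] yaw 33.1 tilt [-0.0314 -0.0208] q [ 0.17  0.1  -0.37  0.02 -1.14 -2.74] F [ 0.3  0.  -1.1] T [ 0.01 -0.13  0.56] gap 30.3
shift mm [ 0.5  0.4 -0.6] rotvec [0.0003 0.0027 0.    ]
```

View pics/o.png

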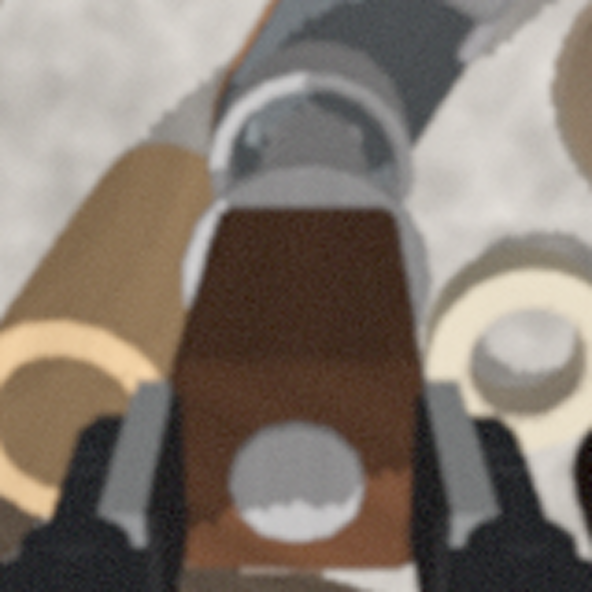

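The grip is still square in the pads, but the total of 289° is more than I expected. I'll check the jaw position.

```bash
python3 - <<'E'
from h import *
show()
im=cams.get_image('scene'); cv2.imwrite('pics/p_s.png',im)
t=cams.get_image('top'); cv2.imwrite('pics/p_t.png',t)
a0=cv2.imread('pics/a_scene.png')
f=lambda i:cv2.resize(i[155:215,270:370],None,fx=7,fy=5 if 0 else 5,interpolation=cv2.INTER_CUBIC)
m=[cv2.resize(i[160:212,275:365],None,fx=5.5,fy=5.5,interpolation=cv2.INTER_CUBIC) for i in (a0,im)]
cv2.imwrite('pics/p.png',np.vstack(m))
E
```

```text
t 14.9 p [ 486.6 -119.5  180.9] yaw 32.9 tilt [-0.0314 -0.0206] q [ 0.17  0.1  -0.37  0.02 -1.14 -2.74] F [ 0.5 -0.4 -3. ] T [-0.13 -0.01 -0.12] gap 30.7
```

View pics/p.png

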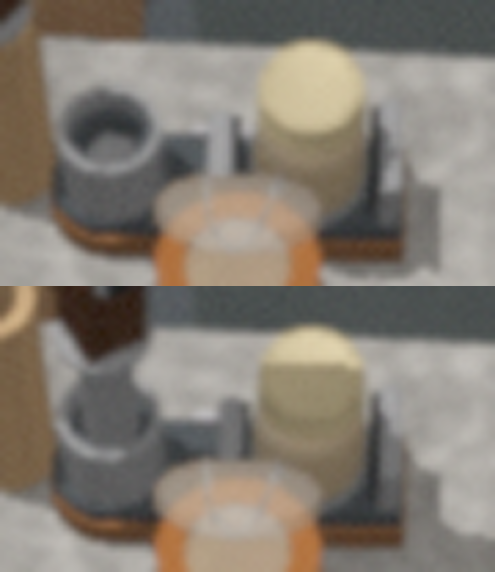

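View pics/p_t.png

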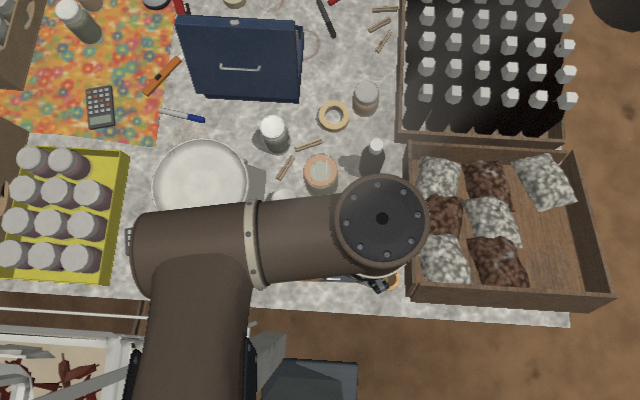

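The comparison shows the jaw moved from about column 222 to 235, so it now touches the jar. The torque relaxes on hold though, so I'll lift out and look at the hexagon's angle directly.

Call:
apply_moves(
  commands=[
    [[0.001,0,-0.015],[0,0,0],0.2],
    [[0.001,0,-0.025],[0,0,0],0.2],
    [[0,0,-0.03],[0,0,0],0.2],
    [[0,0,-0.03],[0,0,0],0.2],
    [[0,0.01,-0.02],[0,0,0],0.2],
  ],
)

```text
time_s: 15.5
tcp_pos: [0.4932, -0.1223, 0.2964]
eef_rot: [0.955, 0.295, -0.024, 0.001]
wrist_force: [1.2, -0.7, -2.3]
finger_gap: 0.0304
```

```bash
python3 - <<'E'
from h import *
show()
np.save('wc3.npy',np.array([*cams.calibration('wrist')['rvec'],*cams.calibration('wrist')['tvec']]))
im=cams.get_image('wrist'); cv2.imwrite('pics/q0.png',im)
K,Rm,t=cal('wrist')
u,v=proj('wrist',[[.4875,-.1195,.082]])[0]; print(u,v)
x0,y0=int(u)-40,int(v)-40; print(x0,y0)
cv2.imwrite('pics/q.png',cv2.resize(im[y0:y0+80,x0:x0+80],None,fx=7,fy=7,interpolation=cv2.INTER_CUBIC))
E
```

```text
t 15.5 p [ 493.2 -122.3  296.4] yaw 34.3 tilt [-0.0449 -0.0164] q [ 0.15  0.06 -0.15  0.01 -1.42 -2.7 ] F [ 1.2 -0.7 -2.3] T [ 0.11 -0.4  -0.04] gap 30.4
328.7486857598845 157.35246074829544
288 117
```

View pics/q.png

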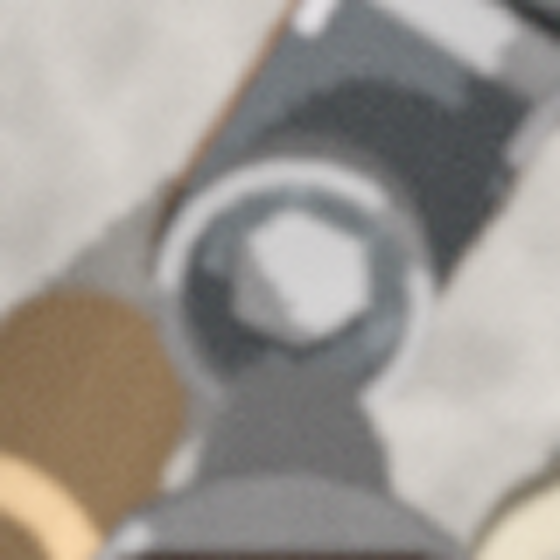

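```bash
python3 - <<'E'
from h import *
a=np.load('wc3.npy'); K=cams.calibration('wrist')['camera_matrix']
c=(K,cv2.Rodrigues(a[:3])[0],a[3:])
P=lambda u,v,z: onz('wrist',288+(u+.5)/7-.5,117+(v+.5)/7-.5,z,c)
H=[P(*p,.067) for p in((302,208),(368,243),(366,303),(302,342),(238,300),(248,228))]
m=np.mean(H,0);print(m); print([np.round(np.degrees(np.arctan2(*(h-m)[1::-1])),1) for h in H],[np.round(np.linalg.norm((h-m)[:2])*1e3,1) for h in H])
# render fit: score of hexagon edges
g=cv2.cvtColor(cv2.imread('pics/q0.png'),cv2.COLOR_BGR2GRAY).astype(float)
def score(cx,cy,th):
    A=np.radians(th+60*np.arange(7)); 
    v=np.c_[cx+.015*np.cos(A),cy+.015*np.sin(A)]
    tot=0
    for s,sg in((.9,1),(1.1,-1)):
        vv=np.array([cx,cy])+s*(v-[cx,cy])
        pts=np.vstack([vv[i]+np.linspace(0,1,12)[:,None]*(vv[i+1]-vv[i]) for i in range(6)])
        uv=proj('wrist',np.c_[pts,np.full(len(pts),.067)],c).astype(np.float32)
        tot+=sg*cv2.remap(g.astype(np.float32),uv[:,0].copy(),uv[:,1].copy(),cv2.INTER_LINEAR).mean()
    return tot
best=max((score(m[0]+dx,m[1]+dy,th),th,dx,dy) for th in range(0,60,2) for dx in np.arange(-.003,.0031,.001) for dy in np.arange(-.003,.0031,.001)); print(best)
for th in range(0,60,4): print(th,round(max(score(m[0]+dx,m[1]+dy,th) for dx in np.arange(-.002,.0021,.001) for dy in np.arange(-.002,.0021,.001)),1),end='; ')
E
```

```text
[ 0.48603136 -0.11557503  0.067     ]
[np.float64(126.3), np.float64(58.7), np.float64(7.0), np.float64(-57.0), np.float64(-121.1), np.float64(176.8)] [np.float64(12.2), np.float64(13.4), np.float64(13.5), np.float64(14.0), np.float64(14.0), np.float64(13.5)]
(np.float32(35.427956), 8, np.float64(0.0), np.float64(-0.002))
0 34.3; 4 35.2; 8 35.4; 12 35.3; 16 35.0; 20 34.3; 24 33.5; 28 33.1; 32 32.4; 36 32.0; 40 31.8; 44 31.5; 48 31.9; 52 32.6; 56 33.4;
```

The 7x crop shows the hexagon with corners near (302,208), (368,243), (366,303) and (302,342), about 2–8° mod 60, against 21.5° at the start. That is at least 252° of rotation, all the way to the stop, and it explains the doubled torque. Now I'll swing the key round to the fore-aft yaw for the stand.

Call:
apply_moves(
  commands=[
    [[0,0,-0.01],[0,0.012,-0.14],0.2],
    [[0,0,-0.01],[-0.005,0,-0.14],0.2],
    [[0,0,0],[-0.005,0,-0.14],0.2],
    [[0,0,0],[-0.005,0,-0.14],0.2],
    [[0,0,0],[-0.005,0,-0.14],0.2],
    [[0,0,0],[-0.005,0,-0.14],0.2],
    [[0,0,0],[-0.005,0,-0.14],0.2],
  ],
)

```text
time_s: 16.25
tcp_pos: [0.4964, -0.1225, 0.3183]
eef_rot: [0.683, 0.73, -0.008, 0.005]
wrist_force: [-0.8, -0.8, -2.3]
finger_gap: 0.0301
```

Call:
apply_moves(
  commands=[
    [[0,0,0],[-0.005,0,-0.14],0.2],
    [[0,0,0],[-0.005,0,-0.14],0.2],
    [[0,0,0],[-0.005,0,-0.14],0.2],
    [[0,0,0],[-0.005,0,-0.14],0.2],
    [[0,0,0],[-0.005,0,-0.14],0.2],
    [[0,0,0],[-0.005,0,-0.14],0.2],
    [[0,0,0],[-0.005,0,-0.14],0.2],
  ],
)

```text
time_s: 16.95
tcp_pos: [0.4945, -0.121, 0.3142]
eef_rot: [0.226, 0.974, 0.004, 0.011]
wrist_force: [0.4, 0.1, -2.5]
finger_gap: 0.0303
```

```bash
python3 - <<'E'
from h import *
show(); delta2([.4645,-.179,.315],144,-.035)
np.save('wc4.npy',np.array([*cams.calibration('wrist')['rvec'],*cams.calibration('wrist')['tvec']]))
im=cams.get_image('wrist'); cv2.imwrite('pics/r.png',im)
print(proj('wrist',[[.4645,-.179,.149],[.4875,-.1195,.082]]))
E
```

```text
t 16.95 p [ 494.5 -121.   314.2] yaw 153.9 tilt [0.0227 0.0033] q [ 0.15  0.01 -0.15  0.   -1.39 -0.6 ] F [ 0.4  0.1 -2.5] T [-0.01  0.11 -0.02] gap 30.3
shift mm [  1.4 -65.3  -1.7] rotvec [ 0.0176 -0.0171  0.1718]
[[328.69192425 109.59486412]
 [332.64454604 154.49050705]]
```

View pics/r.png

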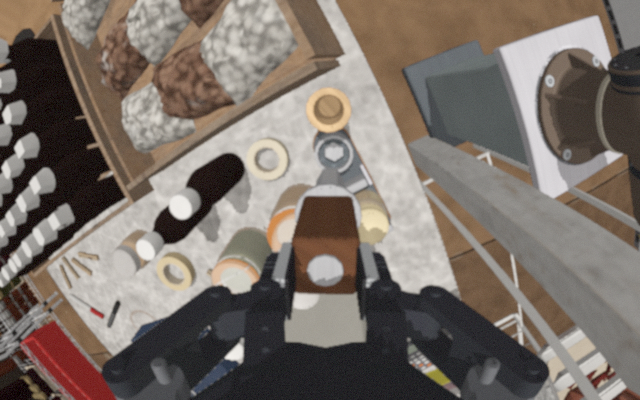

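The stand's mouth is at (328.5,109.5), within a pixel of the prediction (328.7,109.6), so the stand position holds.

Call:
apply_moves(
  commands=[
    [[0,-0.02,0],[0.016,-0.017,0.07],0.2],
    [[0.002,-0.024,0],[0.001,0,0],0.2],
    [[0.002,-0.02,0],[0,0,0],0.2],
  ],
)

```text
time_s: 17.3
tcp_pos: [0.4603, -0.1748, 0.3119]
eef_rot: [0.256, 0.967, -0.006, 0.016]
wrist_force: [0.2, 0.2, -2.2]
finger_gap: 0.03
```

```bash
python3 - <<'E'
from h import *
show(); delta2([.4645,-.179,.285],150,-.035)
E
```

```text
t 17.3 p [ 460.3 -174.8  311.9] yaw 150.4 tilt [ 0.0282 -0.0192] q [ 0.06 -0.03 -0.2   0.02 -1.37 -0.58] F [ 0.2  0.2 -2.2] T [ 0.08  0.08 -0.01] gap 30.0
shift mm [-4.8 -1.5 27.1] rotvec [-0.0025 -0.001   0.0068]
```

Call:
apply_moves(
  commands=[
    [[-0.005,-0.0015,0.01],[-0.0025,-0.001,0.005],0.2],
    [[-0.0015,0,0.01],[0,0,0],0.2],
  ],
)

```text
time_s: 17.5
tcp_pos: [0.4652, -0.181, 0.2923]
eef_rot: [0.259, 0.966, -0.004, 0.018]
wrist_force: [0.0, 0.7, -3.2]
finger_gap: 0.0304
```

```bash
python3 - <<'E'
from h import *
show(); delta2([.4645,-.179,.285],150,-.035)
im=cams.get_image('wrist'); cv2.imwrite('pics/s.png',cv2.resize(im[120:280,245:405],None,fx=3.7,fy=3.7,interpolation=cv2.INTER_CUBIC))
im=cams.get_image('scene');cv2.imwrite('pics/s2.png',cv2.resize(im[110:200,230:330],None,fx=6,fy=6,interpolation=cv2.INTER_CUBIC))
show()
p=np.array([[.4645,-.179,.149],[.4645,-.179,.26]]); print((proj('scene',p)-[230,110])*6)
E
```

```text
t 17.5 p [ 465.2 -181.   292.3] yaw 149.9 tilt [ 0.0331 -0.0175] q [ 0.04 -0.02 -0.23  0.02 -1.32 -0.57] F [ 0.   0.7 -3.2] T [ 0.07  0.14 -0.01] gap 30.4
shift mm [1.9 1.4 7.3] rotvec [ 0.0014  0.0024 -0.0014]
t 17.6 p [ 464.5 -180.5  291.1] yaw 150.0 tilt [ 0.0297 -0.0173] q [ 0.04 -0.01 -0.23  0.02 -1.32 -0.57] F [-0.2 -0.7 -3.2] T [0.14 0.15 0.01] gap 29.8
[[256.3512599  308.80166125]
 [230.85078911 155.97756553]]
```

View pics/s.png

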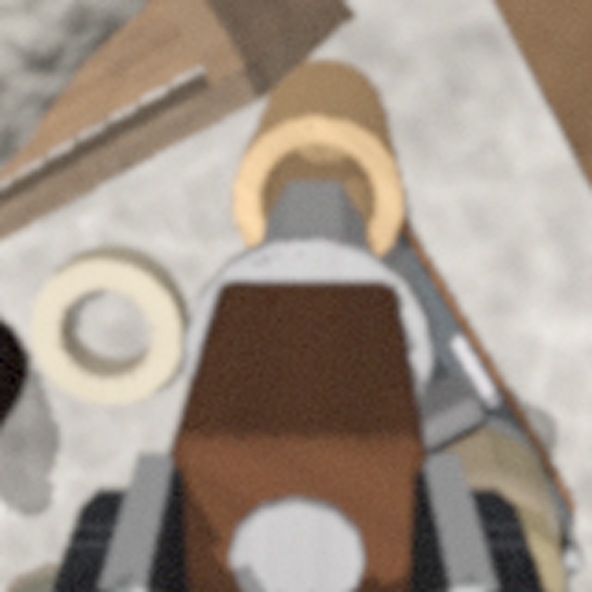

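View pics/s2.png

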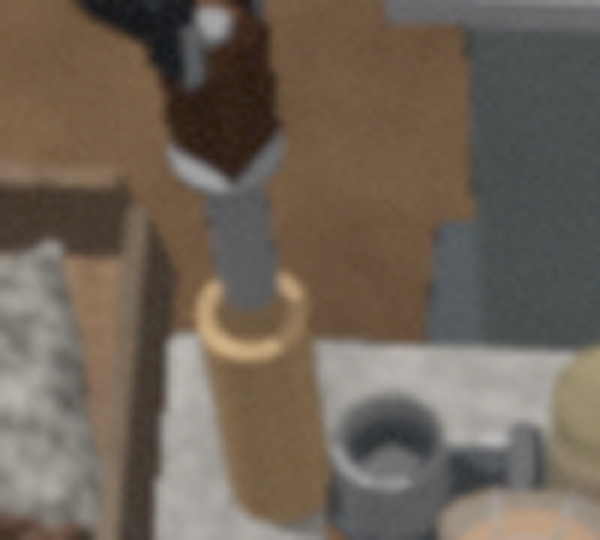

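```bash
python3 - <<'E'
from h import *
# at picture time pose approx (t=17.5); reconstruct calib from current, offset small
s=st(); K,Rm,t=cal('wrist'); 
cpos=-Rm.T@t; d=np.array([.4652,-.181,.2923])-s['tcp_pos']; c=(K,Rm,-Rm@(cpos+d))
f=lambda P:(proj('wrist',P,c)-[245,120])*3.7
cx=np.array([.4645,-.179,.149]); A=np.radians(np.arange(0,360,5))
ring=f(cx+np.c_[.0255*np.cos(A),.0255*np.sin(A),0*A]); print('ring pred',ring.min(0),ring.max(0))
tip=np.array([.4652,-.181,.1659]); 
hx=np.radians(150+60*np.arange(6)); h=f(tip+np.c_[.0108*np.cos(hx),.0108*np.sin(hx),0*hx]); print('tip pred',np.round(h))
E
```

```text
ring pred [227.333952   115.40069739] [402.12009652 285.11619433]
tip pred [[347. 212.]
 [327. 179.]
 [288. 178.]
 [269. 211.]
 [288. 244.]
 [327. 244.]]
```

Tip and hole are aligned to about 1 mm in the wrist view (tip edge mid 317, ring mid 320). I'll descend.

```bash
python3 - <<'E'
from h import *
show(); delta2([.465,-.1803,.262],150,-.035)
E
```

```text
t 17.6 p [ 464.5 -180.5  291.1] yaw 150.0 tilt [ 0.0297 -0.0173] q [ 0.04 -0.01 -0.23  0.02 -1.32 -0.57] F [-0.2 -0.7 -3.2] T [0.14 0.15 0.01] gap 29.8
shift mm [ 0.7  0.4 29.1] rotvec [-0.0001 -0.0006 -0.0006]
```

Call:
apply_moves(
  commands=[
    [[0.0007,0.0004,0.008],[0,0,0],0.2],
    [[0.0005,0,0.009],[0,0,0],0.2],
    [[0.0005,0,0.009],[0,0,0],0.2],
  ],
)

```text
time_s: 17.9
tcp_pos: [0.4652, -0.1788, 0.2637]
eef_rot: [0.258, 0.966, -0.004, 0.017]
wrist_force: [0.2, -0.3, -2.1]
finger_gap: 0.0304
```

```bash
python3 - <<'E'
from h import *
show(); delta2([.465,-.1803,.235],150,-.035)
E
```

```text
t 17.9 p [ 465.2 -178.8  263.7] yaw 150.0 tilt [ 0.0306 -0.0175] q [ 0.05 -0.   -0.28  0.02 -1.26 -0.57] F [ 0.2 -0.3 -2.1] T [-0.06  0.15  0.01] gap 30.4
shift mm [ 0.4 -1.4 28.7] rotvec [0.0002 0.0002 0.0006]
```

Call:
apply_moves(
  commands=[
    [[0.0003,-0.001,0.014],[0,0,0],0.2],
    [[0.0003,-0.0005,0.014],[0,0,0],0.2],
  ],
)

```text
time_s: 18.1
tcp_pos: [0.4652, -0.1797, 0.2341]
eef_rot: [0.258, 0.966, -0.004, 0.017]
wrist_force: [1.1, 0.2, -2.6]
finger_gap: 0.0299
```

```bash
python3 - <<'E'
from h import *
show(); delta2([.465,-.1803,.2],150,-.035)
E
```

```text
t 18.1 p [ 465.2 -179.7  234.1] yaw 150.1 tilt [ 0.0313 -0.0175] q [ 0.04  0.01 -0.33  0.02 -1.19 -0.57] F [ 1.1  0.2 -2.6] T [0.08 0.14 0.03] gap 29.9
shift mm [ 1.1 -0.7 34.1] rotvec [0.0005 0.0009 0.0017]
```

Call:
apply_moves(
  commands=[
    [[0.0005,-0.0005,0.014],[0,0,0],0.2],
    [[0.0003,0,0.014],[0,0,0],0.2],
    [[0,0,0.01],[0,0,0],0.2],
  ],
)

```text
time_s: 18.4
tcp_pos: [0.4649, -0.1795, 0.1922]
eef_rot: [0.257, 0.966, -0.004, 0.017]
wrist_force: [-0.0, -0.0, -3.6]
finger_gap: 0.0302
```

```bash
python3 - <<'E'
from h import *
show(); delta2([.465,-.1803,.18],150,-.035)
E
```

```text
t 18.4 p [ 464.9 -179.5  192.2] yaw 150.2 tilt [ 0.0297 -0.0171] q [ 0.04  0.04 -0.4   0.02 -1.1  -0.57] F [-0.  -0.  -3.6] T [0.11 0.12 0.01] gap 30.2
shift mm [-0.1 -0.6 12.3] rotvec [ 0.     -0.0007  0.0027]
```

Call:
apply_moves(
  commands=[
    [[0,-0.0005,0.007],[0,0,0],0.2],
    [[0,0,0.005],[0,0,0],0.2],
  ],
)

```text
time_s: 18.6
tcp_pos: [0.4646, -0.1799, 0.1784]
eef_rot: [0.257, 0.966, -0.005, 0.016]
wrist_force: [0.7, 0.1, -2.1]
finger_gap: 0.0303
```

Call:
apply_moves(
  commands=[
    [[0,0,0.003],[0,0,0],0.2],
    [[0,0,0.002],[0,0,0],0.2],
  ],
)

```text
time_s: 18.8
tcp_pos: [0.4651, -0.1804, 0.1754]
eef_rot: [0.257, 0.966, -0.005, 0.016]
wrist_force: [-12.4, 8.7, 27.3]
finger_gap: 0.03
```

```bash
python3 - <<'E'
from h import *
show(); delta2([.465,-.1803,.1755],150,-.035)
E
```

```text
t 18.8 p [ 465.1 -180.4  175.4] yaw 150.2 tilt [ 0.0287 -0.0186] q [ 0.04  0.06 -0.43  0.02 -1.06 -0.57] F [-12.4   8.7  27.3] T [ 3.64  4.98 -0.05] gap 30.0
shift mm [ 0.1  0.1 -0.1] rotvec [-0.0018 -0.0009  0.0044]
```

The collar has landed with 27 N up at TCP z 0.1754, the same height as at the grasp. I'll ease off and open.

Call:
apply_moves(
  commands=[
    [[0,0,-0.001],[0,0,0],0.3],
    [[0,0,0],[0,0,0],0.5],
    [[0,0,0],[0,0,0],0.62],
    [[0,0,0],[0,0,0],0.62],
  ],
  force=40,
)

```text
time_s: 19.2
tcp_pos: [0.4673, -0.1808, 0.1791]
eef_rot: [0.256, 0.966, -0.005, 0.019]
wrist_force: [0.4, 0.7, 0.0]
finger_gap: 0.0531
```

```bash
python3 - <<'E'
from h import *
show(); delta2([.4645,-.179,.1755],150,0)
im=cams.get_image('wrist'); cv2.imwrite('pics/u.png',im)
im=cams.get_image('scene');cv2.imwrite('pics/u2.png',cv2.resize(im[110:210,230:340],None,fx=6,fy=6,interpolation=cv2.INTER_CUBIC))
E
```

```text
t 19.2 p [ 467.3 -180.8  179.1] yaw 150.3 tilt [ 0.0344 -0.0197] q [ 0.04  0.05 -0.42  0.02 -1.06 -0.57] F [0.4 0.7 0. ] T [ 0.08  0.13 -0.  ] gap 53.1
shift mm [3.5 0.2 3.5] rotvec [0.0001 0.0397 0.005 ]
```

View pics/u.png

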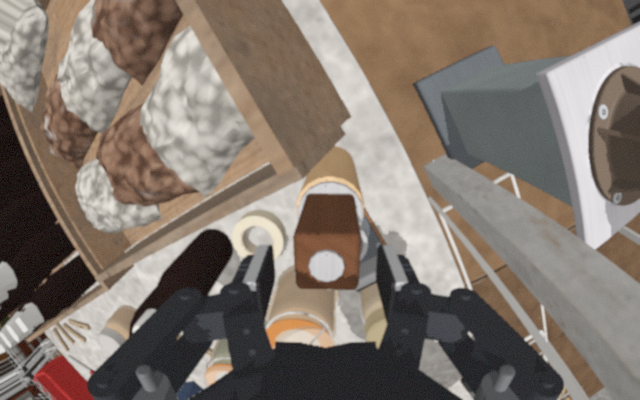

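View pics/u2.png

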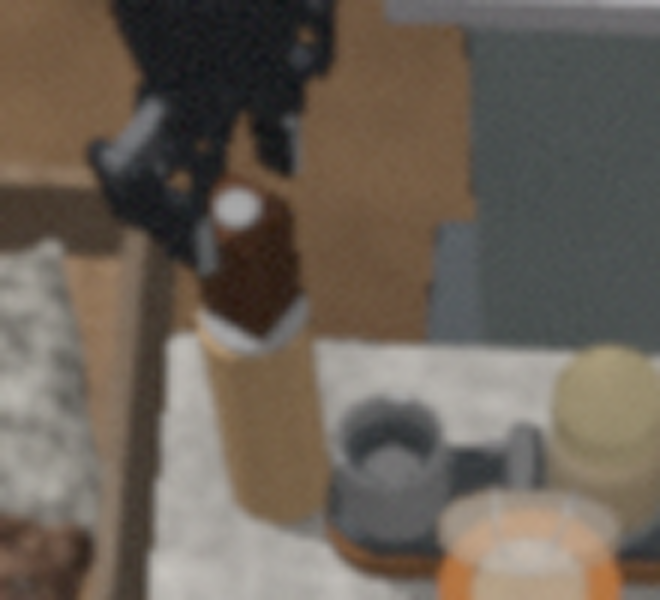

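The key stands upright, collar on the stand rim (scene crop around (250,335)). I'll lift clear and recheck the socket angle and the jaw from above.

Call:
apply_moves(
  commands=[
    [[0.003,0,-0.008],[0,0.02,0],0.62],
    [[0.001,0,-0.02],[0,0.02,0],0.62],
    [[0,0,-0.03],[0,0,0],0.62],
    [[0,0,-0.035],[0,0,0],0.62],
    [[0,0,-0.035],[0,0,0],0.62],
  ],
)

```text
time_s: 19.8
tcp_pos: [0.4601, -0.1781, 0.3053]
eef_rot: [0.257, 0.966, -0.001, -0.007]
wrist_force: [0.5, -0.4, -0.1]
finger_gap: 0.0531
```

```bash
python3 - <<'E'
from h import *
show(); delta2([.4645,-.18,.335],144,0)
np.save('wc5.npy',np.array([*cams.calibration('wrist')['rvec'],*cams.calibration('wrist')['tvec']]))
im=cams.get_image('wrist'); cv2.imwrite('pics/v.png',im)
print(proj('wrist',[[.4875,-.1195,.082]]))
E
```

```text
t 19.8 p [ 460.1 -178.1  305.3] yaw 150.2 tilt [-0.0135  0.0022] q [ 0.03  0.01 -0.17 -0.   -1.41 -0.55] F [ 0.5 -0.4 -0.1] T [-0.05 -0.19  0.03] gap 53.1
shift mm [ -4.4   0.4 -29.8] rotvec [-0.0055 -0.0126  0.1091]
[[329.22505598 203.89310001]]
```

View pics/v.png

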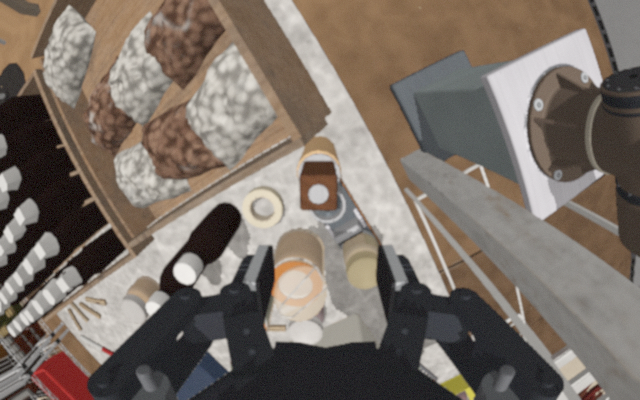

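The key hides the socket from here. I'll rotate back to the first viewing pose (yaw -36°) for a like-for-like look.

Call:
apply_moves(
  commands=[
    [[0,0,-0.015],[-0.005,-0.012,-0.145],0.62],
    [[0,0,-0.015],[0,0,-0.145],0.62],
    [[0,0,0],[0,0,-0.145],0.62],
    [[0,0,0],[0,0,-0.145],0.62],
    [[0,0,0],[0,0,-0.145],0.62],
    [[0,0,0],[0,0,-0.145],0.62],
    [[0,0,0],[0,0,-0.145],0.62],
    [[0,0,0],[0,0,-0.145],0.62],
    [[0,0,0],[0,0,-0.145],0.62],
    [[0,0,0],[0,0,-0.145],0.62],
  ],
)

```text
time_s: 20.85
tcp_pos: [0.4645, -0.1797, 0.3445]
eef_rot: [-0.47, 0.883, -0.004, 0.006]
wrist_force: [0.0, -0.0, 0.3]
finger_gap: 0.0532
```

Call:
apply_moves(
  commands=[
    [[0,0,0],[0,0,-0.145],0.62],
    [[0,0,0],[0,0,-0.145],0.62],
    [[0,0,0],[0,0,-0.145],0.62],
    [[0,0,0],[0,0,-0.145],0.62],
    [[0,0,0],[0,0,-0.145],0.62],
    [[0,0,0],[0,0,-0.145],0.62],
    [[0,0,0],[0,0,-0.145],0.62],
    [[0,0,0],[0,0,-0.145],0.62],
    [[0,0,0],[0,0,-0.145],0.62],
    [[0,0,0],[0,0,-0.145],0.62],
  ],
)

```text
time_s: 21.85
tcp_pos: [0.465, -0.1799, 0.3417]
eef_rot: [0.945, -0.326, 0.007, -0.001]
wrist_force: [0.1, -0.6, -0.1]
finger_gap: 0.0535
```

```bash
python3 - <<'E'
from h import *
show(); delta2([.4652,-.1841,.334],-36,0)
np.save('wc5.npy',np.array([*cams.calibration('wrist')['rvec'],*cams.calibration('wrist')['tvec']]))
im=cams.get_image('wrist'); cv2.imwrite('pics/w0.png',im)
u,v=proj('wrist',[[.4875,-.1195,.082]])[0]; print(u,v); x0,y0=int(u)-50,max(0,int(v)-40); print(x0,y0)
cv2.imwrite('pics/w.png',cv2.resize(im[y0:y0+100,x0:x0+100],None,fx=6,fy=6,interpolation=cv2.INTER_CUBIC))
E
```

```text
t 21.85 p [ 465.  -179.9  341.7] yaw -38.0 tilt [ 0.0139 -0.0019] q [ 0.03 -0.01 -0.11  0.   -1.46  2.45] F [ 0.1 -0.6 -0.1] T [ 0.03  0.07 -0.02] gap 53.5
shift mm [2.7 3.2 7.7] rotvec [-0.0069 -0.0123 -0.0353]
310.4336416227459 114.49323782887797
260 74
```

View pics/w.png

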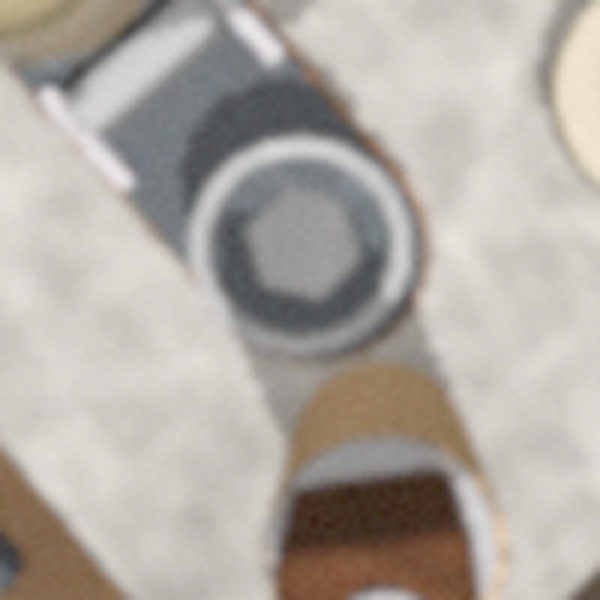

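```bash
cat > hexfit.py <<'E'
from h import *
K=cams.calibration('wrist')['camera_matrix']
def run(img,cf):
    a=np.load(cf); c=(K,cv2.Rodrigues(a[:3])[0],a[3:])
    # rectify to metric top-down 0.25mm/px at z=.067
    n=200; xs=np.arange(n)*.00025-.025
    X,Y=np.meshgrid(xs,xs); P=np.c_[(X+.4875).ravel(),(Y-.1195).ravel(),np.full(n*n,.067)]
    uv=proj('wrist',P,c).astype(np.float32).reshape(n,n,2)
    g=cv2.cvtColor(cv2.imread(img),cv2.COLOR_BGR2GRAY)
    r=cv2.remap(g,uv[...,0].copy(),uv[...,1].copy(),cv2.INTER_CUBIC).astype(float)
    cv2.imwrite(img.replace('.png','_rect.png'),cv2.resize(r.astype(np.uint8),None,fx=3,fy=3))
    def S(cx,cy,th,A=.013):
        d=np.full(X.shape,-1.)
        for k in range(6):
            t=np.radians(th+30+60*k); d=np.maximum(d,(X-cx)*np.cos(t)+(Y-cy)*np.sin(t))
        return r[(d<A-.0004)&(d>A-.0025)].mean()-r[(d>A+.0004)&(d<A+.0025)].mean()
    best={}
    for th in range(0,60,2):
        best[th]=max((S(cx,cy,th,A),cx,cy,A) for cx in np.arange(-.004,.0041,.001) for cy in np.arange(-.004,.0041,.001) for A in(.0115,.0122,.013))
    top=sorted(best,key=lambda t:-best[t][0])[:5]; print(img,[(t,np.round(best[t],4)) for t in top], 'worst',min(b[0] for b in best.values()))
run('pics/e.png','wc1.npy'); run('pics/w0.png','wc5.npy'); run('pics/q0.png','wc3.npy')
E
python3 hexfit.py; python3 -c "
import cv2,numpy as np
cv2.imwrite('pics/x.png',np.hstack([cv2.resize(cv2.imread('pics/%s_rect.png'%k),(390,390)) for k in('e','w0')]))"
```

```text
pics/e.png [(18, array([ 3.56209e+01, -1.00000e-03,  0.00000e+00,  1.22000e-02])), (20, array([ 3.55889e+01, -1.00000e-03,  0.00000e+00,  1.22000e-02])), (16, array([ 3.5516e+01, -1.0000e-03,  0.0000e+00,  1.2200e-02])), (22, array([ 3.54816e+01, -1.00000e-03,  0.00000e+00,  1.22000e-02])), (14, array([ 3.54118e+01, -1.00000e-03,  0.00000e+00,  1.22000e-02]))] worst 32.29895260882526
pics/w0.png [(8, array([ 3.51882e+01, -1.00000e-03,  0.00000e+00,  1.22000e-02])), (6, array([ 3.51335e+01, -1.00000e-03,  0.00000e+00,  1.22000e-02])), (10, array([ 3.51082e+01, -1.00000e-03,  0.00000e+00,  1.22000e-02])), (4, array([ 3.49588e+01, -1.00000e-03,  0.00000e+00,  1.22000e-02])), (12, array([ 3.4902e+01, -1.0000e-03,  0.0000e+00,  1.2200e-02]))] worst 31.007477184081893
pics/q0.png [(8, array([ 4.92667e+01, -1.00000e-03,  3.00000e-03,  1.15000e-02])), (12, array([ 4.92017e+01, -1.00000e-03,  3.00000e-03,  1.15000e-02])), (10, array([ 4.918e+01, -1.000e-03,  3.000e-03,  1.150e-02])), (4, array([ 4.91775e+01, -1.00000e-03,  3.00000e-03,  1.15000e-02])), (6, array([ 4.91562e+01, -1.00000e-03,  3.00000e-03,  1.15000e-02]))] worst 47.43785615448583
```

View pics/x.png

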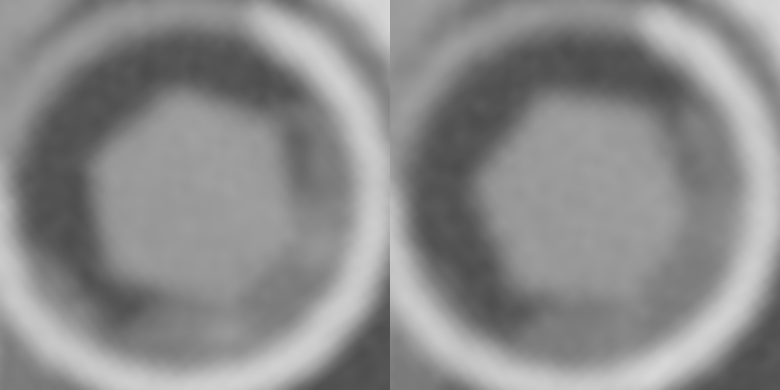

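The rectified before/after views give the hexagon at 18.5° and then 7.5° mod 60. That is about 251° of clockwise turn, matching the 4.40 rad stop. One last scene check, then I'll hand in.

```bash
python3 - <<'E'
from h import *
show()
im=cams.get_image('scene'); cv2.imwrite('pics/z.png',im)
for th in ('key_grip','key_stand','berry_jar','syrup_bottle_a'):
    for r in regions_of('scene',th)[:2]: print(th,round(r['conf'],2),np.round(r['rect'],1))
E
```

```text
t 21.9 p [ 464.9 -179.9  341.7] yaw -37.5 tilt [ 0.0138 -0.0019] q [ 0.03 -0.01 -0.11  0.   -1.46  2.46] F [ 0.8 -0.5 -0.4] T [ 0.01  0.03 -0.01] gap 53.1
key_grip 0.71 [270.8 154.8  14.9  32.5]
key_stand 0.76 [274.7 182.4  21.4  29.1]
berry_jar 0.88 [361.  241.5  26.3  30.8]
berry_jar 0.72 [272.8 234.2  29.6  41.5]
syrup_bottle_a 0.93 [273.1 237.   24.6  40.6]
syrup_bottle_a 0.75 [277.1 270.4  27.7  44.1]
```

View pics/z.png

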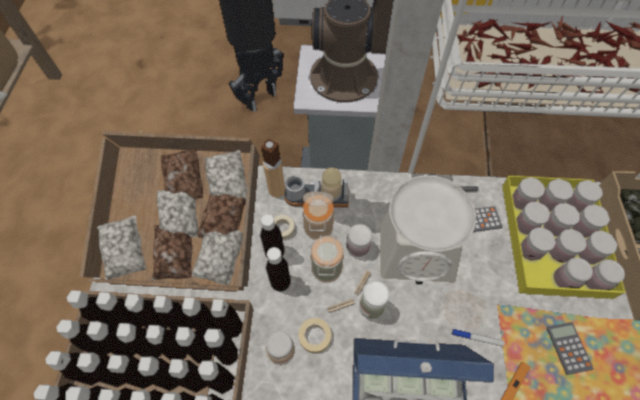

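The key is upright in its stand at about (270,160), the bottles and the jar are where they were at the start, and the gripper is clear of everything.

```bash
python3 -c "
from plant import manip
print(manip.close_job())"
```

```text
the job is handed in; nothing more can be done
None
```

The screw is turned clockwise to its stop, the jar is clamped, and the key is back upright in its stand. I handed the job in at about 22 s.

- **Seating and turning:** The key went into the hex socket (tip at about 55 mm) with no axial force. I turned it in a single grasp, because the last joint had enough range. The torque held at about 0.34 N m, then doubled to about 0.68 N m.
- **Stop check:** Rectified wrist views before and after put the hexagon at about 18.5° and then 7.5° (mod 60). That is about 251° of turn, against 252° for the full travel to the stop. The jaw is seen against the jar.
- **Stand check:** The collar landed at the same height as at the grasp. The pictures show the key upright with its collar on the rim, and the bottles and jar where they started.
- **What disagreed:**
  - The hand turned about 289°, more than the screw plus its play. After the stop the key probably slipped past its play in the socket.
  - The torque fell to about zero on hold, so I relied on the torque rise, the hexagon's angle and the jaw position. I did not reseat the key to test the stop again, and the screw angle cannot be read directly.
  - The key also sat about 2° tilted in the grip, which I corrected by tilting the tool.

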